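# Set equal compartments in a button-tube rack with a setting gauge

### The arm

A 6-joint arm with a two-finger parallel gripper is mounted at the origin on a cart in front of the work surface, level with it; the furniture and walls round the work are solid. World frame = base frame: x ahead of the robot, y to its left, z up, the work surface at z = 0. Lengths are in m, angles in degrees, forces in N, time in s.
With the tool pointing down it reaches from about 0.35 to 0.775 m from the base axis. Payload 5.5 kg.
Tool frame: the origin (TCP) lies between the finger pads; the fingertips stand 14 mm ahead of it and the grasp point (between the pads) lies 5 mm behind it (robot.tcp_to_tips is the z of the fingertips in the tool frame, in m); z points along the fingers, x is the direction in which the jaws open and shut, and the axes are right-handed (so a half turn about z gives the same grasp; the last joint's range is limited). The gripper opens to 85 mm and grips with 20 to 120 N. Pads are 22 mm wide; open, the fingers measure 114 mm over their backs; the gripper's body (76 mm by 85 mm) begins 54 mm behind the grasp point. The pads swing forward as they close: fully open they stand 13 mm farther back than shut.
Start: joints at [68.205, 17.945, 2.641, 74.691, 0, 82.002], TCP at [0.137, 0.558, 0.245] pointing down, gripper open.
Joint ranges: [-158.12, 158.12], [-49.38, 96.58], [-58.88, 72.47], [-126.05, 133.96], [-84.25, 85.87], [-180, 180]. Speed limits (degrees/s): [147.25, 147.25, 180, 180, 180, 180].

### API

Orientations are given as [roll, pitch, yaw] about the fixed x, y, z axes, in that order (R = Rz(yaw) Ry(pitch) Rx(roll)).
In Python, from workcell import telemetry, optics, robot gives the robot as it stands.
- The arm moves only by the shell command python3 -m inch 'ROWS' [FORCE]. ROWS is JSON, a list of rows, each an object with "dp": the shift along the tool's x, y, z in units of 30 mm (1.0 is 30 mm), a list of three; "rotation": the turn, a rotation vector about the tool's x, y, z in units of 5 degrees (1.0 is 5 degrees), a list of three; "grip": the opening, from 0 (shut) to 1 (fully open). A call has 1 to 10 rows; each row is the pose to reach, as a shift and turn from the pose commanded when the call began, along the tool's axes at that moment; what a row does not reach only later rows make up. A row lasts 1/10 s, in which the tool goes at most 50 mm and 8.59 degrees, less where a joint would pass 70% of its speed; a pose out of reach is approached as far as the arm can. A call with a gripper value outside its range is refused whole. The fingers move at their own pace and stop on an object; FORCE is the grip in N (left out, the last holds). Time passes only in rows, so rows that repeat a pose let the fingers close. It gives the time, the measured TCP pose, the force and the opening at its end, in the units of the state.
- telemetry.state(): the state, without advancing time (a new reading comes with each control period).
- optics.snapshot(name): name is "scene" or "top" or "wrist"; returns a dict with "pixels" (480x640x3 uint8, red, green, blue), "mtx" (3x3 intrinsics, pixels), "world_from_camera" (4x4, takes a point from camera to world coordinates). Camera axes: x right, y up, looking along -z (the intrinsics and any distortion apply to the point x, -y, -z); pixel columns grow to the right and rows downward; lengths in m; the calibration is good to about 2 mm. A picture is of the moment at which its call begins. There is no depth.
- robot.hand_in(): hands the job in, once; it reports no verdict.
The state is a dict: "time": time; "joint_positions": joint angles; "qvel": joint speeds; "joint_torque": joint torques, N m; "eef_pos": TCP position; "tool_rot": TCP orientation; "force": force on the tool from outside, world axes, zero at the start; "moment": the same for the moment, N m; "width": finger opening in m.
Only numpy, scipy, OpenCV 4.12 (cv2) and the standard library are available. Lean on these libraries where they do the work, as an engineer would, in place of code of your own. Each camera call takes 0.05 s, during which the arm holds its last target.

### The job

Set three equal compartments in the display rack so that button tubes will fit: take the orange setting gauge by its handle and, working outward from the end plate (blue, then white, then green divider), drop its notch over each divider and draw the divider up with the gauge's heel until you feel the nose bear lightly on the end plate or on the divider set before; keep it bearing there for half a second before lifting the gauge off. Move the dividers with the gauge only, press gently and do not shift the dividers already set, then stand the gauge upright on the table clear of the rack. Leave the button tube, tin and stamp alone.

Things in the scene. Friction and masses are not known exactly. Their poses are not given: they have to be found in the camera images.
- rack: Display rack fixed to the table: light wooden base 70 x 206 x 14 mm (x, y, z) with the end plate at its +y end (the end nearer the robot) and a 22 mm high lip at its -y end. Origin: centre of its underside; y runs along the row toward the end plate. Left of it a blue cash box, 85 mm high; right of it a green hand press at about x = 0.63, y = -0.12 m, its lever 0.43 m high and reaching forward to x = 0.50
- end_plate: Fixed brown wooden plate at the rack's +y end, 66 x 10 x 45 mm, standing on the base (top at z = 59 mm), from which the row is measured. Origin: bottom edge of its inner face, the face toward the dividers, mid-width; axes as the rack's
- divider_0: Blue upright divider of the rack, nearest the end plate: a plate 60 x 10 x 45 mm (x, y, z); it slides along the rack's y only, against a friction of about 5 N, and stays where it is left. Origin: centre of its underside, on the rack base's top (z = 14 mm); its top is at z = 59 mm, its faces at y = +-5 mm. Axes as the rack's
- divider_1: White upright divider of the rack, the middle one: a plate 60 x 10 x 45 mm (x, y, z); it slides along the rack's y only, against a friction of about 5 N, and stays where it is left. Origin: centre of its underside, on the rack base's top (z = 14 mm); its top is at z = 59 mm, its faces at y = +-5 mm. Axes as the rack's
- divider_2: Green upright divider of the rack, farthest from the end plate: a plate 60 x 10 x 45 mm (x, y, z); it slides along the rack's y only, against a friction of about 5 N, and stays where it is left. Origin: centre of its underside, on the rack base's top (z = 14 mm); its top is at z = 59 mm, its faces at y = +-5 mm. Axes as the rack's
- gauge: Orange setting gauge, about 0.13 kg, standing upright on the table: block 40 mm wide (x), 46 mm high, black handle on top, aluminium nose foot in front. Origin: under the handle's axis; y toward the nose, in use toward the end plate. The nose's front face stands 23 to 35 mm ahead of the origin: the foot is set by a screw, stays fixed, and its setting is not measured
- gauge_notch (a point): Middle of the notch's roof, at gauge y = -6 mm, z = 36 mm. The notch is open downward, runs across the gauge in x and is 18 mm wide (gauge y = +3 to -15 mm). In use keep the gauge's underside about 26 mm above the table, clear of the base and of the dividers' tops
- gauge_heel (a point): Inner face of the gauge's heel (the leg from y = -15 to -25 mm), at gauge y = -15 mm, z = 15 mm. It pulls a divider by its far face, about 5 N while sliding; the force rises when the nose meets the neighbour. A divider as neighbour slips when the nose presses it with about 5 N (10 N in all along y); the end plate does not yield. Gap set = nose to heel less 10 mm: 28 to 40 mm
- gauge_handle (a point): Grip point in the gauge's black handle, 24 x 24 mm square, z = 46 to 89 mm; this point is on its axis at z = 68 mm
- button_tube: Clear plastic button tube lying on the table, bystander, 27 x 143 x 27 mm; origin at its underside's centre
- tin: Round red and white pin tin, bystander, 62 mm across, 25 mm high; origin at its underside's centre
- rubber_stamp: Wooden stamp with a black knob, bystander, 28 x 44 x 55 mm; origin at its underside's centre
There are look-alikes about, which are no part of the job. Of the things that look like the gauge, take the one that is farthest to the robot's left at the start.

How it is judged (in metres and radians):
On the way, in this order (a step that is already met when the one before it is completed fails the run):
1. gauge bearing on the end plate and on the blue divider at once, lightly (1 to 10 N each), the first gap 26 to 43 mm wide (y of divider_0 in the frame of end_plate between -0.048 and -0.031 m and contact force between gauge and end_plate between 1 and 10 N and contact force between gauge and divider_0 between 1 and 10 N), for 0.2 s.
2. gauge bearing on the blue divider and on the white divider at once, lightly (1 to 10 N each), both gaps equal (differing by less than 2 mm is always good enough) (((y of divider_0 in the frame of end_plate between -0.03375 and -0.03025 m and y of divider_1 in the frame of divider_0 between -0.03875 and -0.03525 m) or (y of divider_0 in the frame of end_plate between -0.03525 and -0.03175 m and y of divider_1 in the frame of divider_0 between -0.04025 and -0.03675 m) or (y of divider_0 in the frame of end_plate between -0.03675 and -0.03325 m and y of divider_1 in the frame of divider_0 between -0.04175 and -0.03825 m) or (y of divider_0 in the frame of end_plate between -0.03825 and -0.03475 m and y of divider_1 in the frame of divider_0 between -0.04325 and -0.03975 m) or (y of divider_0 in the frame of end_plate between -0.03975 and -0.03625 m and y of divider_1 in the frame of divider_0 between -0.04475 and -0.04125 m) or (y of divider_0 in the frame of end_plate between -0.04125 and -0.03775 m and y of divider_1 in the frame of divider_0 between -0.04625 and -0.04275 m) or (y of divider_0 in the frame of end_plate between -0.04275 and -0.03925 m and y of divider_1 in the frame of divider_0 between -0.04775 and -0.04425 m) or (y of divider_0 in the frame of end_plate between -0.04425 and -0.04075 m and y of divider_1 in the frame of divider_0 between -0.04925 and -0.04575 m) or (y of divider_0 in the frame of end_plate between -0.04575 and -0.04225 m and y of divider_1 in the frame of divider_0 between -0.05075 and -0.04725 m) or (y of divider_0 in the frame of end_plate between -0.04725 and -0.04375 m and y of divider_1 in the frame of divider_0 between -0.05225 and -0.04875 m) or (y of divider_0 in the frame of end_plate between -0.04875 and -0.04525 m and y of divider_1 in the frame of divider_0 between -0.05375 and -0.05025 m)) and contact force between gauge and divider_0 between 1 and 10 N and contact force between gauge and divider_1 between 1 and 10 N), for 0.2 s.
3. gauge bearing on the white divider and on the green divider at once, lightly (1 to 10 N each), all three gaps equal (differing by less than 2 mm is always good enough) (((y of divider_0 in the frame of end_plate between -0.03375 and -0.03025 m and y of divider_1 in the frame of divider_0 between -0.03875 and -0.03525 m and y of divider_2 in the frame of divider_1 between -0.03875 and -0.03525 m) or (y of divider_0 in the frame of end_plate between -0.03525 and -0.03175 m and y of divider_1 in the frame of divider_0 between -0.04025 and -0.03675 m and y of divider_2 in the frame of divider_1 between -0.04025 and -0.03675 m) or (y of divider_0 in the frame of end_plate between -0.03675 and -0.03325 m and y of divider_1 in the frame of divider_0 between -0.04175 and -0.03825 m and y of divider_2 in the frame of divider_1 between -0.04175 and -0.03825 m) or (y of divider_0 in the frame of end_plate between -0.03825 and -0.03475 m and y of divider_1 in the frame of divider_0 between -0.04325 and -0.03975 m and y of divider_2 in the frame of divider_1 between -0.04325 and -0.03975 m) or (y of divider_0 in the frame of end_plate between -0.03975 and -0.03625 m and y of divider_1 in the frame of divider_0 between -0.04475 and -0.04125 m and y of divider_2 in the frame of divider_1 between -0.04475 and -0.04125 m) or (y of divider_0 in the frame of end_plate between -0.04125 and -0.03775 m and y of divider_1 in the frame of divider_0 between -0.04625 and -0.04275 m and y of divider_2 in the frame of divider_1 between -0.04625 and -0.04275 m) or (y of divider_0 in the frame of end_plate between -0.04275 and -0.03925 m and y of divider_1 in the frame of divider_0 between -0.04775 and -0.04425 m and y of divider_2 in the frame of divider_1 between -0.04775 and -0.04425 m) or (y of divider_0 in the frame of end_plate between -0.04425 and -0.04075 m and y of divider_1 in the frame of divider_0 between -0.04925 and -0.04575 m and y of divider_2 in the frame of divider_1 between -0.04925 and -0.04575 m) or (y of divider_0 in the frame of end_plate between -0.04575 and -0.04225 m and y of divider_1 in the frame of divider_0 between -0.05075 and -0.04725 m and y of divider_2 in the frame of divider_1 between -0.05075 and -0.04725 m) or (y of divider_0 in the frame of end_plate between -0.04725 and -0.04375 m and y of divider_1 in the frame of divider_0 between -0.05225 and -0.04875 m and y of divider_2 in the frame of divider_1 between -0.05225 and -0.04875 m) or (y of divider_0 in the frame of end_plate between -0.04875 and -0.04525 m and y of divider_1 in the frame of divider_0 between -0.05375 and -0.05025 m and y of divider_2 in the frame of divider_1 between -0.05375 and -0.05025 m)) and contact force between gauge and divider_1 between 1 and 10 N and contact force between gauge and divider_2 between 1 and 10 N), for 0.2 s.
At the end, for the whole second after the job is handed in: The three gaps between the plates (end plate to blue, blue to white, white to green) are equal, as the gauge sets them (28 to 40 mm): differing by less than 2 mm always passes, by more than 3.5 mm fails; the gauge stands upright on the table, at rest and released, clear of the rack (((y of divider_0 in the frame of end_plate between -0.03375 and -0.03025 m and y of divider_1 in the frame of divider_0 between -0.03875 and -0.03525 m and y of divider_2 in the frame of divider_1 between -0.03875 and -0.03525 m) or (y of divider_0 in the frame of end_plate between -0.03525 and -0.03175 m and y of divider_1 in the frame of divider_0 between -0.04025 and -0.03675 m and y of divider_2 in the frame of divider_1 between -0.04025 and -0.03675 m) or (y of divider_0 in the frame of end_plate between -0.03675 and -0.03325 m and y of divider_1 in the frame of divider_0 between -0.04175 and -0.03825 m and y of divider_2 in the frame of divider_1 between -0.04175 and -0.03825 m) or (y of divider_0 in the frame of end_plate between -0.03825 and -0.03475 m and y of divider_1 in the frame of divider_0 between -0.04325 and -0.03975 m and y of divider_2 in the frame of divider_1 between -0.04325 and -0.03975 m) or (y of divider_0 in the frame of end_plate between -0.03975 and -0.03625 m and y of divider_1 in the frame of divider_0 between -0.04475 and -0.04125 m and y of divider_2 in the frame of divider_1 between -0.04475 and -0.04125 m) or (y of divider_0 in the frame of end_plate between -0.04125 and -0.03775 m and y of divider_1 in the frame of divider_0 between -0.04625 and -0.04275 m and y of divider_2 in the frame of divider_1 between -0.04625 and -0.04275 m) or (y of divider_0 in the frame of end_plate between -0.04275 and -0.03925 m and y of divider_1 in the frame of divider_0 between -0.04775 and -0.04425 m and y of divider_2 in the frame of divider_1 between -0.04775 and -0.04425 m) or (y of divider_0 in the frame of end_plate between -0.04425 and -0.04075 m and y of divider_1 in the frame of divider_0 between -0.04925 and -0.04575 m and y of divider_2 in the frame of divider_1 between -0.04925 and -0.04575 m) or (y of divider_0 in the frame of end_plate between -0.04575 and -0.04225 m and y of divider_1 in the frame of divider_0 between -0.05075 and -0.04725 m and y of divider_2 in the frame of divider_1 between -0.05075 and -0.04725 m) or (y of divider_0 in the frame of end_plate between -0.04725 and -0.04375 m and y of divider_1 in the frame of divider_0 between -0.05225 and -0.04875 m and y of divider_2 in the frame of divider_1 between -0.05225 and -0.04875 m) or (y of divider_0 in the frame of end_plate between -0.04875 and -0.04525 m and y of divider_1 in the frame of divider_0 between -0.05375 and -0.05025 m and y of divider_2 in the frame of divider_1 between -0.05375 and -0.05025 m)) and height (world z) of gauge between -0.004 and 0.004 m and angle between gauge's own z axis and vertical below 0.1 rad and linear speed of gauge below 0.01 m/s and (x of gauge in the frame of rack above 0.06 m or x of gauge in the frame of rack below -0.06 m or y of gauge in the frame of rack below -0.155 m or y of gauge in the frame of rack above 0.155 m)); the robot touches nothing.
It fails at once if fingers or arm touch a divider (over 0.5 N) (contact force between any of the fingers, the arm and divider_0 above 0.5 N or contact force between any of the fingers, the arm and divider_1 above 0.5 N or contact force between any of the fingers, the arm and divider_2 above 0.5 N).
It fails at once if gauge pressed on the end plate or a divider with more than 25 N (contact force between gauge and end_plate above 25 N or contact force between gauge and divider_0 above 25 N or contact force between gauge and divider_1 above 25 N or contact force between gauge and divider_2 above 25 N).
It fails at once if button tube, tin or stamp shifted more than 20 mm (distance of any of button_tube, tin, rubber_stamp from where it was at the start of the episode above 0.02 m).
It also fails if it takes over 72 s, if anything falls off the work surface, if the arm or the gripper's body presses on something with over 40 N, if the wrist force passes 120 N, or if a joint passes its speed limit or range.

## Working session

There is one attempt and no reset: what is moved stays moved. The work goes in short steps, Python scripts to look and compute and a shell command to move; the robot and the scene stay as the last step left them, time stands still between calls to the robot, and variables do not carry over. Pictures are saved under pics/ and viewed, and the job is handed in when it is done.

```bash
ls; mkdir -p pics
python3 - <<'E'
from workcell import telemetry, optics, robot
import cv2
s=telemetry.state();print(s['time'],s['eef_pos'],s['tool_rot'],s['force'],s['width'])
for n in ['scene','top','wrist']:
    d=optics.snapshot(n);cv2.imwrite(f'pics/{n}0.png',d['pixels'][:,:,::-1]);print(n,d['mtx'].round(1).tolist(),d['world_from_camera'].round(3).tolist(),[k for k in d])
E
```

```text
pics
0.0 [0.13694744 0.55794826 0.24440137] [-1.79985482e+02  1.04550932e-01  7.62018141e+01] [ 0.40609113 -0.35462683 -0.16345943] 0.08537110918547691
scene [[526.7, 0.0, 320.4], [0.0, 526.7, 237.8], [0.0, 0.0, 1.0]] [[0.767, 0.356, -0.534, 0.042], [-0.642, 0.41, -0.648, -0.409], [-0.012, 0.839, 0.543, 0.556], [0.0, 0.0, 0.0, 1.0]] ['pixels', 'mtx', 'world_from_camera']
top [[563.9, 0.0, 316.6], [0.0, 563.9, 242.2], [0.0, 0.0, 1.0]] [[0.01, 0.984, -0.179, 0.331], [-1.0, 0.009, -0.004, 0.125], [-0.002, 0.179, 0.984, 1.003], [0.0, 0.0, 0.0, 1.0]] ['pixels', 'mtx', 'world_from_camera']
wrist [[355.6, 0.0, 321.6], [0.0, 355.6, 239.4], [0.0, 0.0, 1.0]] [[0.239, -0.924, -0.299, 0.059], [0.971, 0.227, 0.075, 0.578], [-0.001, -0.308, 0.951, 0.373], [0.0, 0.0, 0.0, 1.0]] ['pixels', 'mtx', 'world_from_camera']
```

View pics/scene0.png

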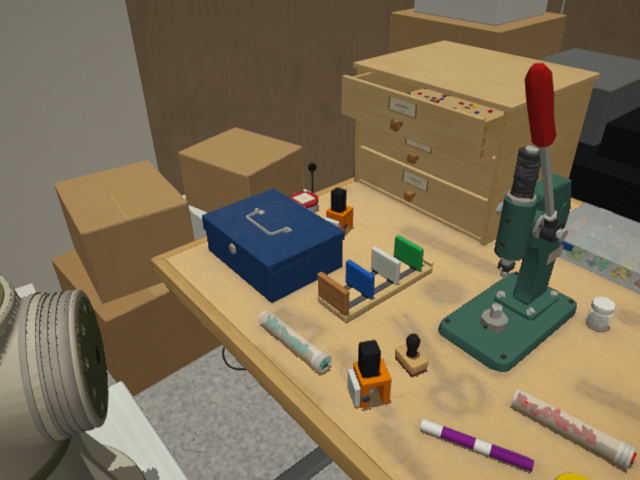

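View pics/top0.png

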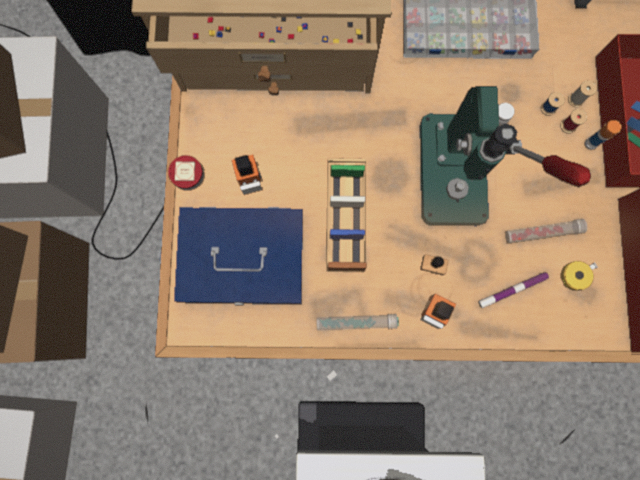

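View pics/wrist0.png

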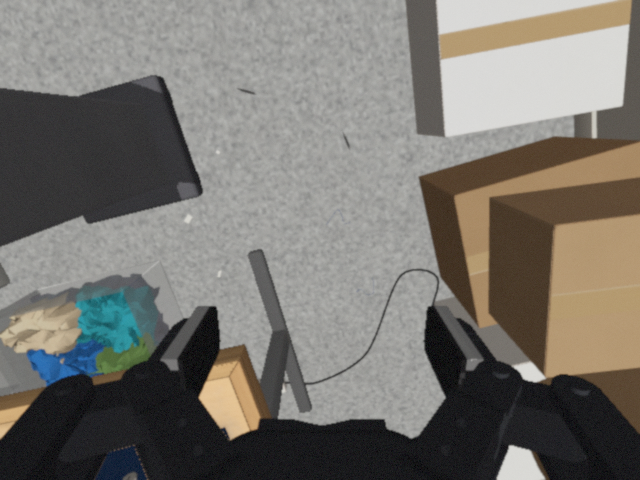

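```bash
cat > h.py <<'E'
import numpy as np, cv2
from workcell import telemetry, optics, robot
def ray(d,u,v):
    K=d['mtx'];T=d['world_from_camera']
    c=np.array([(u-K[0,2])/K[0,0],-(v-K[1,2])/K[1,1],-1.]);return T[:3,3],T[:3,:3]@c
def onz(d,u,v,z):
    o,r=ray(d,u,v);return o+r*(z-o[2])/r[2]
def proj(d,p):
    T=d['world_from_camera'];c=T[:3,:3].T@(np.array(p)-T[:3,3]);K=d['mtx']
    return K[0,0]*c[0]/-c[2]+K[0,2],K[1,1]*-c[1]/-c[2]+K[1,2]
def shot(n,name=None,crop=None,k=1):
    d=optics.snapshot(n)
    if name:
        im=d['pixels'][:,:,::-1]
        if crop: x0,y0,x1,y1=crop; im=im[y0:y1,x0:x1]
        cv2.imwrite('pics/'+name,cv2.resize(im,None,fx=k,fy=k,interpolation=cv2.INTER_CUBIC))
    return d
def rect(d,mask,zs):
    m=cv2.morphologyEx(mask.astype(np.uint8),cv2.MORPH_OPEN,np.ones((2,2)))
    cs,_=cv2.findContours(m,cv2.RETR_EXTERNAL,cv2.CHAIN_APPROX_NONE)
    out=[]
    for c in cs:
        if cv2.contourArea(c)<15: continue
        r=cv2.minAreaRect(c);p=onz(d,*r[0],zs)
        b=np.array([onz(d,*q,zs)[:2] for q in cv2.boxPoints(r)])
        out.append((cv2.contourArea(c),np.round(r[0],1),p.round(4)[:2],b.round(4).tolist()))
    return out
E
python3 - <<'E'
from h import *
d=shot('top','top1a.png',(160,130,400,310),3.3)
d2=shot('scene','scene1a.png',(280,150,450,330),3.3)
I=d['pixels'].astype(int);R,G,B=I[...,0],I[...,1],I[...,2]
import pickle;pickle.dump((d,d2),open('d0.pkl','wb'))
for nm,m,z in [('blue',(B>150)&(R<90),.059),('green',(G>110)&(R<80)&(B<110),.059),('white',(R>205)&(G>205)&(B>195),.059),('orange',(R>180)&(G<125)&(B<70),.046)]:
    print(nm)
    for o in rect(d,m,z): 
        if 160<o[1][0]<460 and 140<o[1][1]<340: print(o)
E
```

```text
blue
(86.5, array([348. , 232.5]), array([0.5201, 0.075 ]), [[0.5224, 0.1023], [0.523, 0.0477], [0.5177, 0.0477], [0.5172, 0.1023]])
green
(30.5, array([357. , 168.5]), array([0.634 , 0.0593]), [[0.6366, 0.0715], [0.6368, 0.0471], [0.6314, 0.0471], [0.6311, 0.0715]])
white
(35.0, array([434.4, 322.7]), array([ 0.3689, -0.0682]), [[0.3739, -0.0531], [0.3779, -0.0552], [0.364, -0.0833], [0.36, -0.0812]])
(89.5, array([348. , 199.5]), array([0.5781, 0.075 ]), [[0.5806, 0.1026], [0.5811, 0.0474], [0.5757, 0.0474], [0.5752, 0.1026]])
(29.5, array([250.6, 186.2]), array([0.6003, 0.2439]), [[0.5986, 0.2595], [0.6066, 0.2295], [0.602, 0.2283], [0.5939, 0.2582]])
orange
```

Run:
```python
import cv2
im=cv2.imread('pics/top0.png')[130:220,160:320];cv2.imwrite('pics/gz.png',cv2.resize(im,None,fx=5,fy=5,interpolation=cv2.INTER_CUBIC))
```

```text
(no output)
```

View pics/top1a.png

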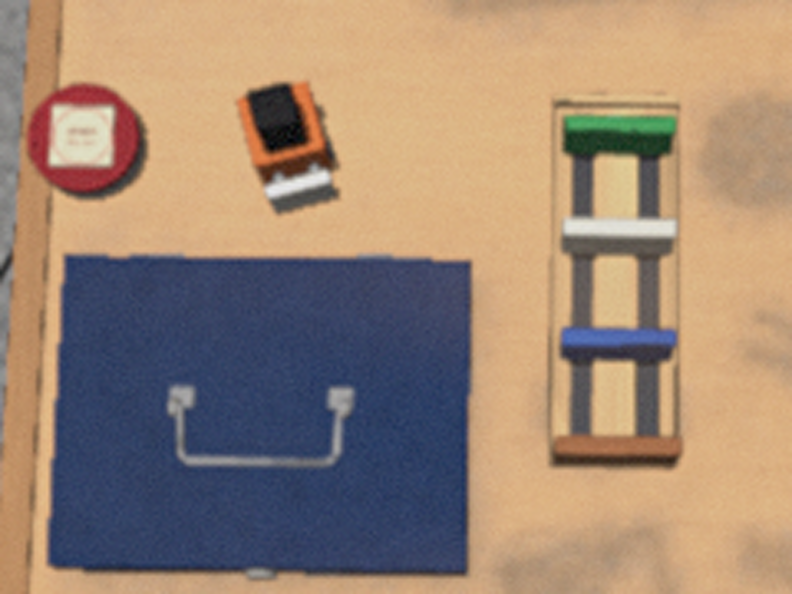

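View pics/gz.png

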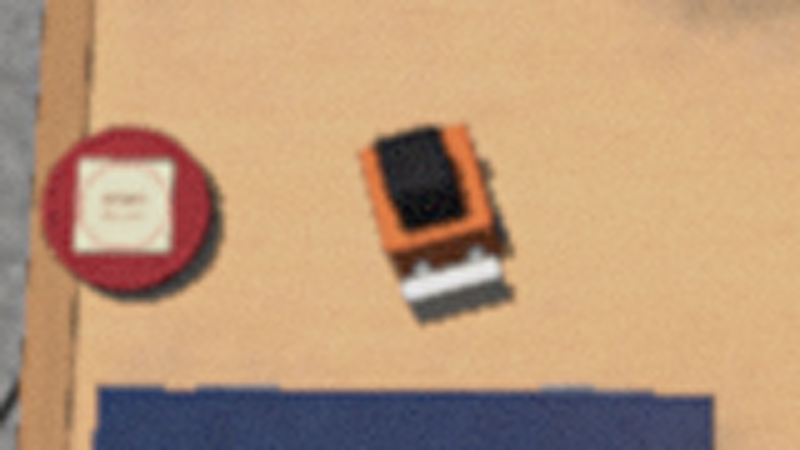

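View pics/scene1a.png

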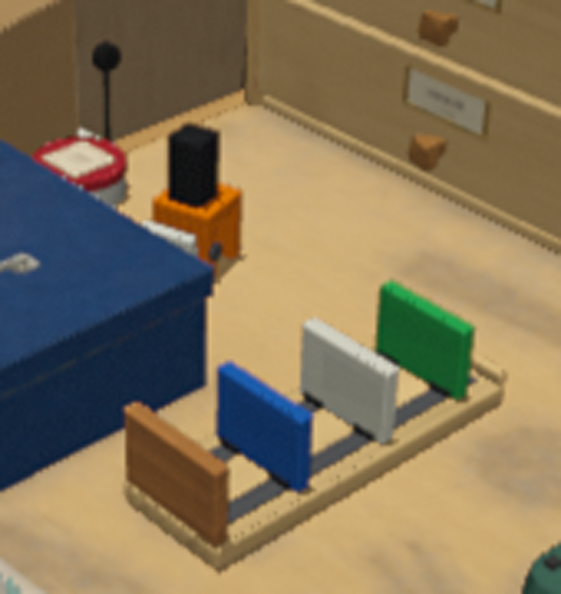

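Run:
```python
from h import *
import pickle
d,d2=pickle.load(open('d0.pkl','rb'))
f=lambda x,y:(160+x/5-.4,130+y/5-.4)
for q,z in [((375,142),.089),((440,127),.089),((457,180),.089),((390,194),.089),((415,160),.089),((360,152),.046),((465,124),.046),((390,252),.046),((500,230),.046),((405,297),.04),((500,270),.04)]:
    print(q,z,onz(d,*f(*q),z).round(4)[:2])
# scene handle top: crop 3.3 at (280,150)
g=lambda x,y:(280+x/3.3-.35,150+y/3.3-.35)
for q in [(170,137),(195,125),(218,133),(194,145),(194,135)]:
    print('scene',onz(d2,*g(*q),.089).round(4)[:2])
# box top rear edge z .085; rack corners
f3=lambda x,y:(160+x/3.3-.35,130+y/3.3-.35)
for q,z in [((65,256),.085),((470,261),.085),((468,573),.085),((552,100),.022),((679,100),.022),((552,463),.014),((681,463),.014),((556,437),.059),((681,439),.059),((556,452),.059),((681,454),.059)]:
    print('rack/box',q,z,onz(d,*f3(*q),z).round(4)[:2])
for q,z in [((125,407),.059),((225,470),.059),((220,367),.059),((310,405),.059),((303,322),.059),((397,365),.059),((380,283),.059),((472,325),.059)]:
    print('scene plates left/right front top',onz(d2,*g(*q),z).round(4)[:2])
```

```text
(375, 142) 0.089 [0.641  0.2687]
(440, 127) 0.089 [0.6465 0.2468]
(457, 180) 0.089 [0.6278 0.2405]
(390, 194) 0.089 [0.6227 0.2629]
(415, 160) 0.089 [0.6347 0.2549]
(360, 152) 0.046 [0.6518 0.2806]
(465, 124) 0.046 [0.6625 0.2437]
(390, 252) 0.046 [0.6151 0.2687]
(500, 230) 0.046 [0.6235 0.2302]
(405, 297) 0.04 [0.6005 0.2637]
(500, 270) 0.04 [0.6107 0.2304]
scene [0.6211 0.2598]
scene [0.6417 0.2614]
scene [0.645  0.2453]
scene [0.625  0.2435]
scene [0.633  0.2525]
rack/box (65, 256) 0.085 [0.5554 0.3588]
rack/box (470, 261) 0.085 [0.5547 0.1532]
rack/box (468, 573) 0.085 [0.397  0.1519]
rack/box (552, 100) 0.022 [0.6615 0.1113]
rack/box (679, 100) 0.022 [0.6621 0.0414]
rack/box (552, 463) 0.014 [0.4613 0.1099]
rack/box (681, 463) 0.014 [0.4619 0.0408]
rack/box (556, 437) 0.059 [0.4688 0.1086]
rack/box (681, 439) 0.059 [0.4683 0.0446]
rack/box (556, 452) 0.059 [0.461  0.1085]
rack/box (681, 454) 0.059 [0.4606 0.0446]
scene plates left/right front top [0.4621 0.1092]
scene plates left/right front top [0.466  0.0428]
scene plates left/right front top [0.5185 0.1039]
scene plates left/right front top [0.5299 0.0526]
scene plates left/right front top [0.5772 0.1054]
scene plates left/right front top [0.5855 0.0481]
scene plates left/right front top [0.6339 0.1052]
scene plates left/right front top [0.6402 0.0472]
```

```bash
cat >> h.py <<'E'
from scipy.spatial.transform import Rotation as Ro
def go(p,yaw,base=None):
    s=telemetry.state();R=Ro.from_euler('xyz',s['tool_rot'],degrees=True)
    T=Ro.from_euler('xyz',[180,0,yaw],degrees=True)
    print('dp',np.round(R.inv().apply(np.array(p)-s['eef_pos'])/.03,3),'rot',np.round((R.inv()*T).as_rotvec(degrees=True)/5,3))
def st():
    s=telemetry.state();print('t',round(s['time'],2),'p',np.round(s['eef_pos'],4),'rpy',np.round(s['tool_rot'],2),'F',np.round(s['force'],2),'M',np.round(s['moment'],2),'w',round(s['width'],4))
E
python3 -c "
from h import *
go((.634,.2535,.19),15)"
```

```text
dp [-5.913 18.509  1.833] rot [4.000e-03 8.000e-03 1.224e+01]
```

```bash
python3 -m inch '[{"dp":[-2.9,9.2,0.5],"rotation":[0,0,6],"grip":1},{"dp":[-2.9,9.2,0.5],"rotation":[0,0,6],"grip":1},{"dp":[-2.9,9.2,0.5],"rotation":[0,0,6],"grip":1},{"dp":[-2.9,9.2,0.5],"rotation":[0,0,6],"grip":1},{"dp":[-5.9,18.5,1.83],"rotation":[0,0,12.24],"grip":1},{"dp":[-5.9,18.5,1.83],"rotation":[0,0,12.24],"grip":1},{"dp":[-5.9,18.5,1.83],"rotation":[0,0,12.24],"grip":1},{"dp":[-5.9,18.5,1.83],"rotation":[0,0,12.24],"grip":1},{"dp":[-5.9,18.5,1.83],"rotation":[0,0,12.24],"grip":1},{"dp":[-5.9,18.5,1.83],"rotation":[0,0,12.24],"grip":1}]' 60; python3 -c "
from h import *
st();go((.634,.2535,.19),15)"
```

```text
time: 1.25
eef_pos: [0.5632, 0.2972, 0.2]
tool_rot: [-180.0, -0.0, 15.0]
force: [1.2, 0.6, -0.4]
width: 0.0849
t 1.25 p [0.5632 0.2972 0.2   ] rpy [-1.7999e+02 -1.0000e-02  1.4990e+01] F [ 1.21  0.57 -0.41] M [0.01 0.   0.02] w 0.0849
dp [1.903 2.019 0.333] rot [-0.002 -0.001 -0.002]
```

```bash
python3 -m inch '[{"dp":[1.9,2.02,0.33],"rotation":[0,0,0],"grip":1},{"dp":[1.9,2.02,0.33],"rotation":[0,0,0],"grip":1},{"dp":[1.9,2.02,0.33],"rotation":[0,0,0],"grip":1},{"dp":[1.9,2.02,0.33],"rotation":[0,0,0],"grip":1}]'; python3 -c "
from h import *
st();go((.634,.2535,.19),15)
shot('wrist','w2.png')"
```

```text
time: 1.65
eef_pos: [0.6325, 0.2541, 0.1894]
tool_rot: [-180.0, 0.1, 14.9]
force: [-0.8, 0.2, 0.2]
width: 0.0854
t 1.65 p [0.6325 0.2541 0.1894] rpy [-1.7998e+02  1.0000e-01  1.4910e+01] F [-0.83  0.21  0.21] M [-0.01  0.02 -0.05] w 0.0854
dp [ 0.044  0.031 -0.02 ] rot [-0.005  0.02  -0.019]
```

View pics/w2.png

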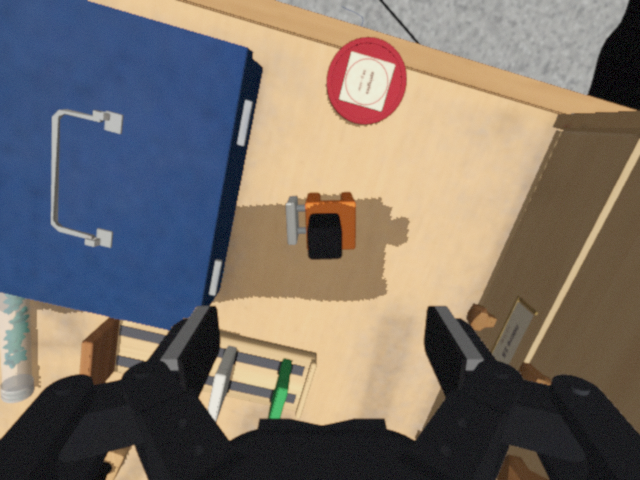

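```bash
python3 -c "
from h import *
d=shot('wrist','w3.png',(270,180,390,270),6)
import pickle;pickle.dump(d,open('w.pkl','wb'))
I=d['pixels'].astype(int)
R,G,B=I[...,0],I[...,1],I[...,2]
m=(R>120)&(B<70)&(R-G>50)
m[:170]=0;m[300:]=0
ys,xs=np.nonzero(m);print(xs.min(),xs.max(),ys.min(),ys.max())
"
```

```text
306 355 194 249
```

View pics/w3.png

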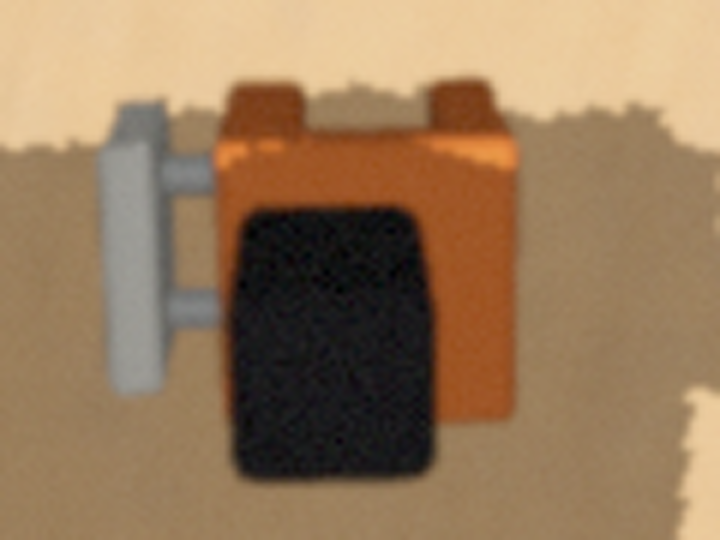

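```bash
python3 -c "
from h import *
import pickle
d=pickle.load(open('w.pkl','rb'))
f=lambda x,y:(270+x/6-.4,180+y/6-.4)
for q,z in [((334,380),.089),((232,478),.089),((435,475),.089),((218,140),.046),((517,155),.046),((228,420),.046),((513,420),.046),((100,145),.04),((112,390),.04),((165,145),.04)]:
  p=onz(d,*f(*q),z);print(q,p.round(4))
"
```

```text
(334, 380) [0.6327 0.2587 0.089 ]
(232, 478) [0.6244 0.2441 0.089 ]
(435, 475) [0.6469 0.2505 0.089 ]
(218, 140) [0.6136 0.2727 0.046 ]
(517, 155) [0.6517 0.2809 0.046 ]
(228, 420) [0.6244 0.2356 0.046 ]
(513, 420) [0.6617 0.2456 0.046 ]
(100, 145) [0.5987 0.2667 0.04  ]
(112, 390) [0.6081 0.2336 0.04  ]
(165, 145) [0.607  0.2689 0.04  ]
```

```bash
python3 -c "
from h import *
st();go((.633,.2565,.065),15)"
```

```text
t 1.75 p [0.6315 0.2555 0.1904] rpy [-1.7998e+02  4.0000e-02  1.5050e+01] F [0.58 0.26 0.23] M [ 0.02 -0.01  0.  ] w 0.0854
dp [ 0.061 -0.017  4.18 ] rot [-0.005  0.008  0.01 ]
```

```bash
python3 -m inch '[{"dp":[0.03,0,1.5],"rotation":[0,0,0],"grip":1},{"dp":[0.03,0,2.8],"rotation":[0,0,0],"grip":1},{"dp":[0.03,0,3.7],"rotation":[0,0,0],"grip":1},{"dp":[0.03,0,4.18],"rotation":[0,0,0],"grip":1},{"dp":[0.03,0,4.18],"rotation":[0,0,0],"grip":1},{"dp":[0.03,0,4.18],"rotation":[0,0,0],"grip":1}]'; python3 -c "
from h import *
st();shot('wrist','w4.png');shot('scene','s4.png',(230,100,430,250),4)"
```

```text
time: 2.35
eef_pos: [0.6336, 0.256, 0.0665]
tool_rot: [-180.0, -0.1, 15.1]
force: [-0.1, 0.1, 0.7]
width: 0.0855
t 2.35 p [0.6336 0.256  0.0665] rpy [-1.7999e+02 -1.0000e-01  1.5060e+01] F [-0.12  0.12  0.73] M [ 0.04 -0.04 -0.04] w 0.0855
```

View pics/w4.png

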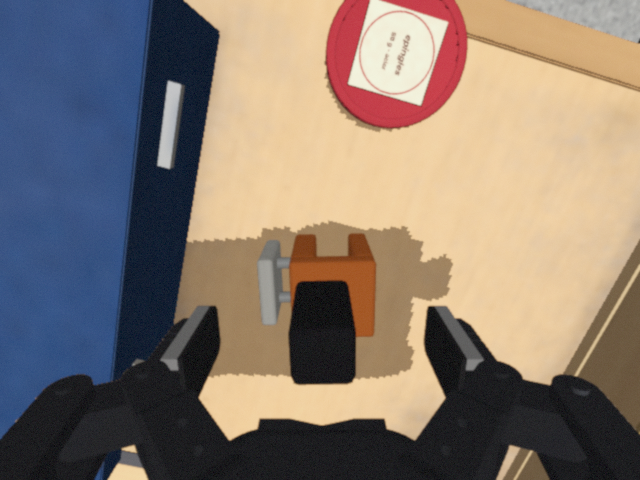

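View pics/s4.png

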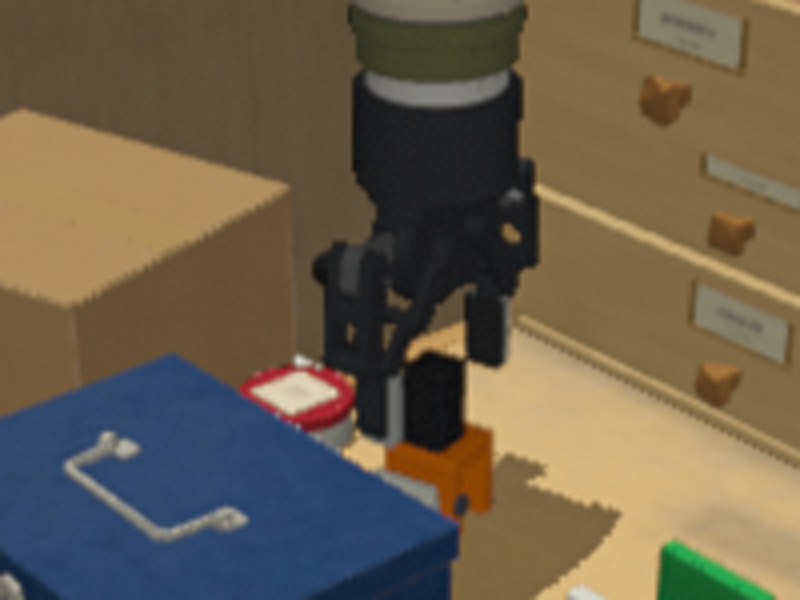

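```bash
python3 -c "
from h import *
d=optics.snapshot('wrist');s=telemetry.state()
R=Ro.from_euler('xyz',s['tool_rot'],degrees=True)
for q in [(291,383),(354,382)]:
  p=onz(d,*q,.089);print(R.inv().apply(p-s['eef_pos']).round(4))
"
```

```text
[-0.0117  0.0093 -0.0217]
[ 0.0113  0.0089 -0.0216]
```

```bash
python3 -m inch '[{"dp":[0,-0.08,0],"rotation":[0,0,0],"grip":0.6},{"dp":[0,-0.08,0],"rotation":[0,0,0],"grip":0.2},{"dp":[0,-0.08,0],"rotation":[0,0,0],"grip":0.1},{"dp":[0,-0.08,0],"rotation":[0,0,0],"grip":0},{"dp":[0,-0.08,0],"rotation":[0,0,0],"grip":0},{"dp":[0,-0.08,0],"rotation":[0,0,0],"grip":0},{"dp":[0,-0.08,0],"rotation":[0,0,0],"grip":0},{"dp":[0,-0.08,0],"rotation":[0,0,0],"grip":0}]' 80; python3 -c "
from h import *
st();shot('wrist','w5.png')"
```

```text
time: 3.3
eef_pos: [0.6328, 0.2574, 0.0652]
tool_rot: [-180.0, -0.0, 15.0]
force: [0.4, -0.2, 1.6]
width: 0.023
t 3.3 p [0.6328 0.2574 0.0652] rpy [-1.8e+02 -3.0e-02  1.5e+01] F [ 0.35 -0.2   1.62] M [-0.    0.01  0.04] w 0.023
```

View pics/w5.png

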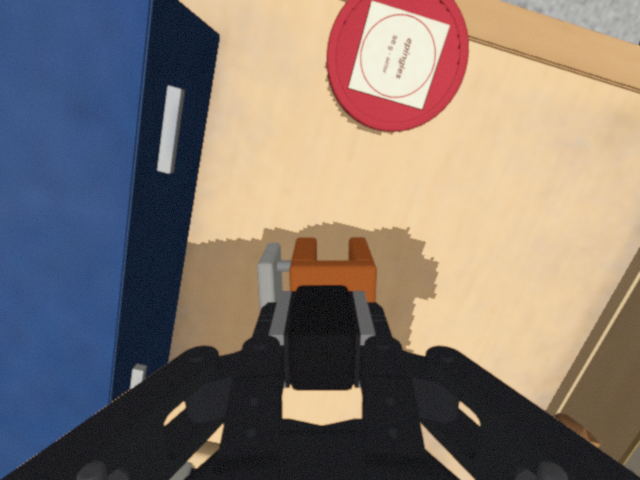

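Run:
```python
from h import *
import pickle
d,d2=pickle.load(open('d0.pkl','rb'))
I=d['pixels'].astype(int)
for cols in [(335,342),(355,362)]:
    P=I[:,cols[0]:cols[1]].mean(1)
    u=sum(cols)/2-.5
    for v in list(range(163,181))+list(range(192,208))+list(range(226,242))+list(range(258,272)):
        if cols[0]==335: print(v,P[v].round().astype(int),I[v,355:362].mean(0).round().astype(int),onz(d,u,v,.059)[0].round(4))
```

```text
163 [209 170 128] [213 173 128] 0.6437
164 [182 165 120] [199 168 123] 0.6418
165 [102 154  95] [114 144  93] 0.64
166 [ 74 162  97] [ 68 152  89] 0.6382
167 [ 82 167 101] [ 77 163  97] 0.6364
168 [ 76 153  93] [ 79 163  97] 0.6346
169 [ 50 102  61] [ 70 144  87] 0.6328
170 [34 66 41] [49 98 60] 0.6309
171 [30 57 35] [31 62 37] 0.6291
172 [33 60 39] [28 56 35] 0.6273
173 [33 60 39] [33 60 37] 0.6255
174 [30 59 38] [31 60 38] 0.6237
175 [35 61 38] [32 60 38] 0.6219
176 [52 63 46] [47 62 43] 0.6201
177 [80 72 63] [70 65 53] 0.6183
178 [108  95  83] [102  88  78] 0.6165
179 [124 111  97] [120 106  93] 0.6147
180 [125 111  99] [119 105  95] 0.6129
192 [131 116 102] [122 107  94] 0.5913
193 [130 114  99] [122 107  95] 0.5896
194 [130 115 101] [122 108  94] 0.5878
195 [153 140 126] [133 120 107] 0.586
196 [194 187 173] [175 166 156] 0.5842
197 [223 221 208] [221 217 203] 0.5824
198 [225 224 216] [225 222 213] 0.5806
199 [224 223 215] [224 222 214] 0.5789
200 [210 207 197] [220 218 206] 0.5771
201 [149 146 136] [181 175 164] 0.5753
202 [103  97  89] [115 109 100] 0.5735
203 [94 88 79] [91 8
[... 563 characters left out ...]
[55 53 66] [59 54 65] 0.5121
238 [69 63 70] [62 57 66] 0.5104
239 [94 83 74] [82 73 68] 0.5086
240 [120 103  87] [110  94  79] 0.5069
241 [136 119 102] [130 114  98] 0.5052
258 [139 123 106] [128 113 100] 0.4759
259 [137 122 105] [127 113 100] 0.4742
260 [139 122 105] [126 112  99] 0.4725
261 [148 119  97] [126 107  91] 0.4708
262 [157 109  79] [142 103  79] 0.4691
263 [166 110  77] [165 111  77] 0.4674
264 [166 111  76] [167 111  76] 0.4656
265 [171 113  79] [167 111  77] 0.4639
266 [170 113  78] [167 112  78] 0.4622
267 [137  91  65] [138  91  61] 0.4605
268 [83 55 38] [83 56 40] 0.4588
269 [62 44 31] [59 41 30] 0.4571
270 [85 65 50] [81 62 45] 0.4554
271 [145 117  90] [135 107  80] 0.4537
```

```bash
python3 -m inch '[{"dp":[0,0,-0.7],"rotation":[0,0,0],"grip":0},{"dp":[0,0,-2],"rotation":[0,0,0],"grip":0},{"dp":[0,0,-3.3],"rotation":[0,0,0],"grip":0},{"dp":[0,0,-3.3],"rotation":[0,0,0],"grip":0},{"dp":[0,0,-3.3],"rotation":[0,0,0],"grip":0}]'; python3 -c "
from h import *
st();go((.516,.0755,.165),0)"
```

```text
time: 3.85
eef_pos: [0.6331, 0.2575, 0.1646]
tool_rot: [-180.0, -0.1, 15.0]
force: [0.5, -0.1, -2.5]
width: 0.0234
t 3.85 p [0.6331 0.2575 0.1646] rpy [-1.8e+02 -1.0e-01  1.5e+01] F [ 0.49 -0.09 -2.47] M [ 0.   -0.   -0.01] w 0.0234
dp [-5.34   4.851 -0.022] rot [-3.000e-03 -1.900e-02  3.001e+00]
```

```bash
python3 -m inch '[{"dp":[-1.0,0.9,0],"rotation":[0,0,0.6],"grip":0},{"dp":[-2.0,1.8,0],"rotation":[0,0,1.2],"grip":0},{"dp":[-3.0,2.7,0],"rotation":[0,0,1.8],"grip":0},{"dp":[-4.0,3.6,0],"rotation":[0,0,2.4],"grip":0},{"dp":[-4.8,4.4,0],"rotation":[0,0,3],"grip":0},{"dp":[-5.34,4.85,0],"rotation":[0,0,3],"grip":0},{"dp":[-5.34,4.85,0],"rotation":[0,0,3],"grip":0},{"dp":[-5.34,4.85,0],"rotation":[0,0,3],"grip":0}]'; python3 -c "
from h import *
st();go((.516,.0755,.165),0)
shot('wrist','w6.png');shot('scene','s6.png',(250,110,470,320),2.8);d=shot('top','t6.png',(300,130,400,290),3.7)"
```

```text
time: 4.65
eef_pos: [0.5147, 0.0753, 0.1626]
tool_rot: [-180.0, 0.1, -0.1]
force: [0.8, -0.5, -1.5]
width: 0.0227
t 4.65 p [0.5147 0.0753 0.1626] rpy [-1.7997e+02  1.3000e-01 -5.0000e-02] F [ 0.81 -0.5  -1.47] M [ 0.   -0.02 -0.02] w 0.0227
dp [ 0.043 -0.008 -0.081] rot [-0.006  0.027 -0.01 ]
```

View pics/w6.png

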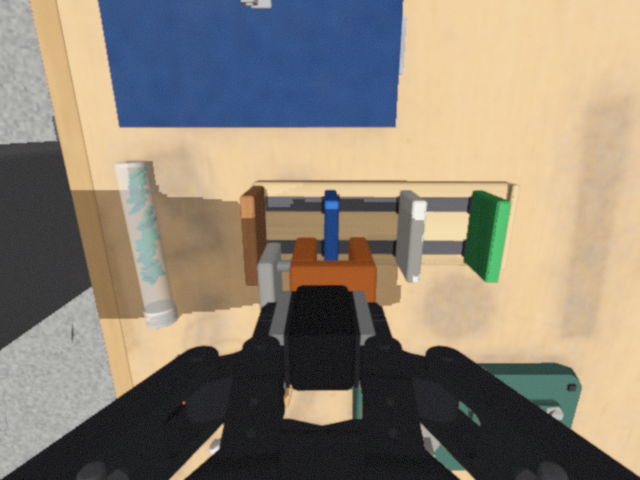

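View pics/s6.png

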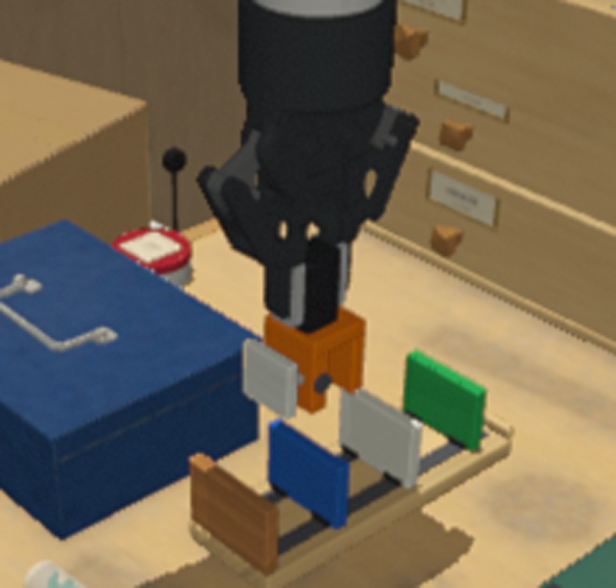

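View pics/t6.png

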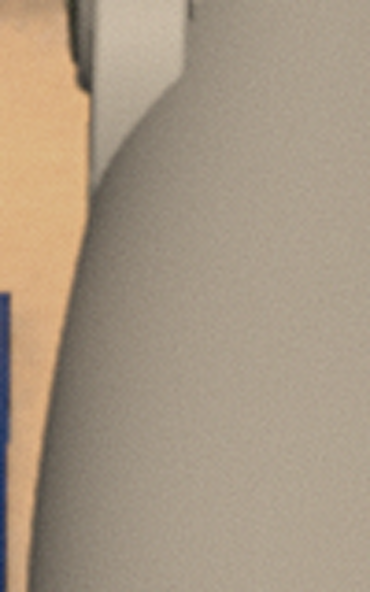

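```bash
python3 -c "
from h import *
d=shot('wrist','w7.png',(240,170,520,290),2.8)
s=telemetry.state();print(s['eef_pos'])
R=Ro.from_euler('xyz',s['tool_rot'],degrees=True)
for n,q,z in [('blueL',(324,205),.059),('blueR',(339,205),.059),('brownin',(256,215),.059),('whL',(411,208),.059),('whR',(426,208),.059),('grL',(495,200),.059),('grR',(509,200),.059)]:
  p=onz(d,*q,z);print(n,p.round(4),R.inv().apply(p-s['eef_pos']).round(4))
for q in [(317,240),(349,240),(293,240),(374,240)]: p=onz(d,*q,.1);print('notch',p.round(4))
"
```

```text
[0.51592376 0.07617052 0.16342396]
blueL [0.5165 0.1049 0.059 ] [ 0.0006 -0.0287  0.1044]
blueR [0.5265 0.1049 0.059 ] [ 0.0107 -0.0287  0.1044]
brownin [0.4707 0.098  0.059 ] [-0.0452 -0.0219  0.1045]
whL [0.5747 0.1029 0.059 ] [ 0.0589 -0.0267  0.1044]
whR [0.5848 0.103  0.059 ] [ 0.0689 -0.0267  0.1044]
grL [0.6301 0.1084 0.059 ] [ 0.1143 -0.0321  0.1044]
grR [0.6394 0.1085 0.059 ] [ 0.1236 -0.0321  0.1044]
notch [0.5123 0.0937 0.1   ]
notch [0.5305 0.0937 0.1   ]
notch [0.4987 0.0937 0.1   ]
notch [0.5447 0.0937 0.1   ]
```

View pics/w7.png

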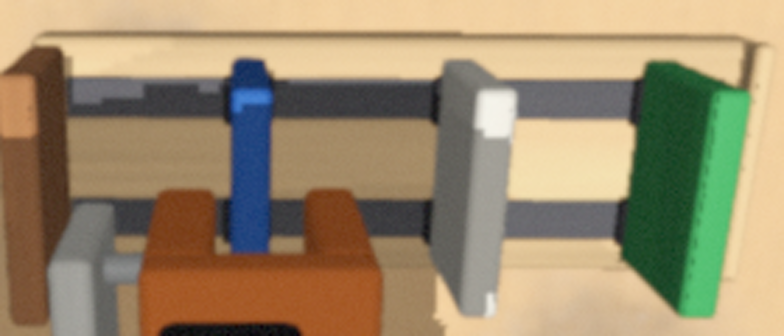

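```bash
python3 -m inch '[{"dp":[0,0,0.6],"rotation":[0,0,0],"grip":0},{"dp":[0,0,1.3],"rotation":[0,0,0],"grip":0},{"dp":[0,0,1.9],"rotation":[0,0,0],"grip":0},{"dp":[0,0,2.3],"rotation":[0,0,0],"grip":0},{"dp":[0,0,2.43],"rotation":[0,0,0],"grip":0},{"dp":[0,0,2.43],"rotation":[0,0,0],"grip":0},{"dp":[0,0,2.43],"rotation":[0,0,0],"grip":0}]'; python3 -c "
from h import *
import time
st();shot('wrist','w8.png',(220,170,520,300),2.6);shot('scene','s8.png',(280,150,450,330),3.3);st()"
```

```text
time: 5.55
eef_pos: [0.5163, 0.0755, 0.0917]
tool_rot: [-180.0, -0.1, 0.0]
force: [1.4, 1.0, -1.7]
width: 0.0231
t 5.55 p [0.5163 0.0755 0.0917] rpy [-1.8e+02 -7.0e-02  2.0e-02] F [ 1.43  1.02 -1.72] M [-0.03 -0.01 -0.01] w 0.0231
t 5.65 p [0.5164 0.0755 0.092 ] rpy [-1.8e+02 -1.0e-01  1.0e-02] F [ 0.2  -0.19 -2.62] M [-0.01 -0.06  0.02] w 0.0231
```

View pics/w8.png

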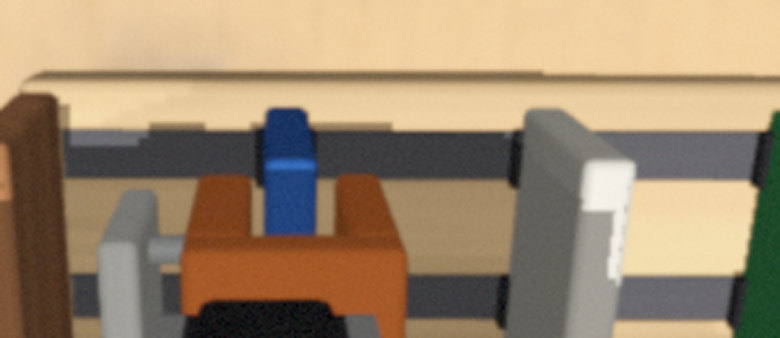

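View pics/s8.png

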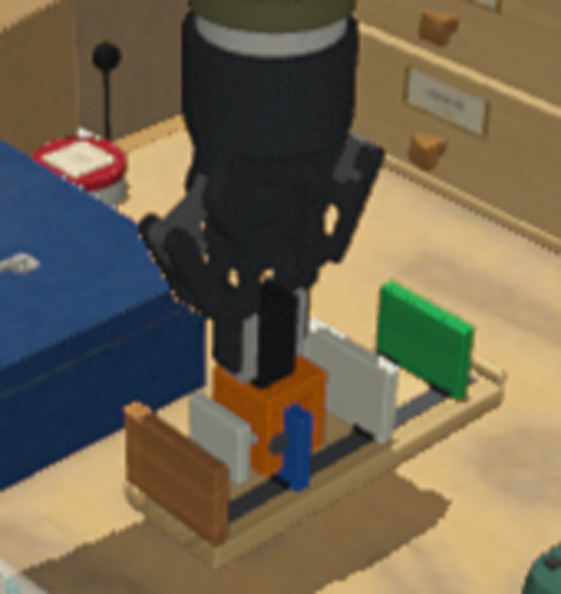

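```bash
cat > f.sh <<'E'
python3 -c "
from h import *
st()"
E
python3 -m inch '[{"dp":[-0.07,0,0],"rotation":[0,0,0],"grip":0},{"dp":[-0.14,0,0],"rotation":[0,0,0],"grip":0},{"dp":[-0.2,0,0],"rotation":[0,0,0],"grip":0},{"dp":[-0.25,0,0],"rotation":[0,0,0],"grip":0},{"dp":[-0.3,0,0],"rotation":[0,0,0],"grip":0},{"dp":[-0.3,0,0],"rotation":[0,0,0],"grip":0},{"dp":[-0.3,0,0],"rotation":[0,0,0],"grip":0}]'; python3 -c "
from h import *
st();shot('wrist','w9.png',(220,170,520,300),2.6);st()"
```

```text
time: 6.35
eef_pos: [0.508, 0.0753, 0.0917]
tool_rot: [-180.0, -0.2, -0.0]
force: [5.9, -0.4, -1.3]
width: 0.0232
t 6.35 p [0.508  0.0753 0.0917] rpy [-1.8e+02 -1.7e-01 -1.0e-02] F [ 5.92 -0.39 -1.32] M [-0.05 -1.15 -0.03] w 0.0232
t 6.4 p [0.5079 0.0753 0.0917] rpy [-1.7999e+02 -1.6000e-01 -1.0000e-02] F [ 5.29  0.33 -0.98] M [ 0.03 -1.21 -0.12] w 0.023
```

View pics/w9.png

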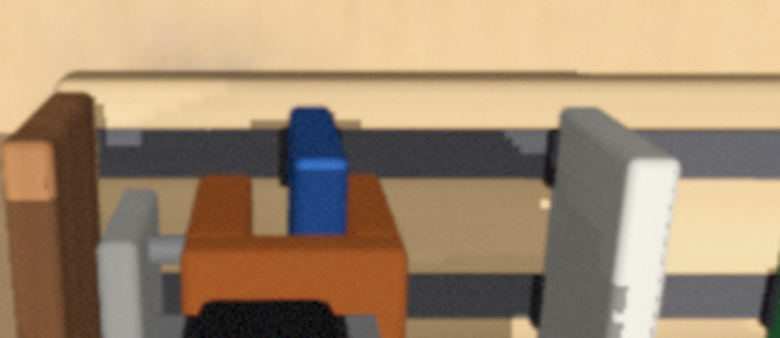

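```bash
python3 -m inch '[{"dp":[-0.03,0,0],"rotation":[0,0,0],"grip":0},{"dp":[-0.06,0,0],"rotation":[0,0,0],"grip":0},{"dp":[-0.09,0,0],"rotation":[0,0,0],"grip":0},{"dp":[-0.1,0,0],"rotation":[0,0,0],"grip":0},{"dp":[-0.1,0,0],"rotation":[0,0,0],"grip":0},{"dp":[-0.1,0,0],"rotation":[0,0,0],"grip":0}]'; python3 -c "
from h import *
st();shot('wrist','w10.png',(220,170,520,300),2.6);st()"
```

```text
time: 7.0
eef_pos: [0.5044, 0.0754, 0.0916]
tool_rot: [-180.0, -0.1, -0.0]
force: [4.5, 0.4, 0.6]
width: 0.0231
t 7.0 p [0.5044 0.0754 0.0916] rpy [-1.8e+02 -1.0e-01 -0.0e+00] F [4.46 0.37 0.57] M [-0.04 -1.25 -0.07] w 0.0231
t 7.05 p [0.5043 0.0754 0.0915] rpy [-1.8e+02 -9.0e-02  0.0e+00] F [ 4.62  0.04 -0.44] M [-0.   -1.21 -0.07] w 0.0233
```

View pics/w10.png

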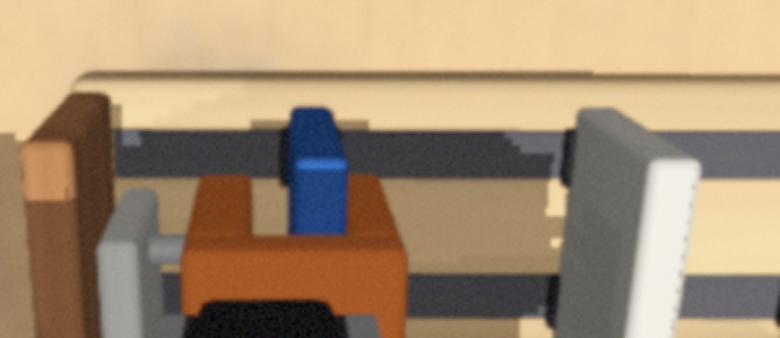

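```bash
python3 -m inch '[{"dp":[-0.03,0,0],"rotation":[0,0,0],"grip":0},{"dp":[-0.03,0,0],"rotation":[0,0,0],"grip":0}]'; sh f.sh;  python3 -m inch '[{"dp":[-0.03,0,0],"rotation":[0,0,0],"grip":0},{"dp":[-0.03,0,0],"rotation":[0,0,0],"grip":0}]'; sh f.sh
```

```text
time: 7.25
eef_pos: [0.5031, 0.0754, 0.0914]
tool_rot: [-180.0, -0.1, 0.0]
force: [4.7, -0.8, 0.7]
width: 0.0231
t 7.25 p [0.5031 0.0754 0.0914] rpy [-1.7999e+02 -5.0000e-02  0.0000e+00] F [ 4.7  -0.77  0.72] M [ 0.02 -1.25 -0.1 ] w 0.0231
time: 7.45
eef_pos: [0.502, 0.0754, 0.0912]
tool_rot: [-180.0, -0.0, 0.0]
force: [4.2, 0.4, 0.7]
width: 0.023
t 7.45 p [0.502  0.0754 0.0912] rpy [-1.7999e+02 -3.0000e-02  1.0000e-02] F [4.21 0.36 0.7 ] M [ 0.03 -1.22 -0.11] w 0.023
```

```bash
python3 -m inch '[{"dp":[-0.03,0,0],"rotation":[0,0,0],"grip":0},{"dp":[-0.03,0,0],"rotation":[0,0,0],"grip":0}]'; sh f.sh; python3 -c "
from h import *
shot('wrist','w11.png',(220,170,520,300),2.6);st()"
```

```text
time: 7.65
eef_pos: [0.501, 0.0754, 0.0912]
tool_rot: [-180.0, -0.0, 0.0]
force: [4.1, 0.4, 1.5]
width: 0.0233
t 7.65 p [0.501  0.0754 0.0912] rpy [-1.7999e+02 -2.0000e-02  0.0000e+00] F [4.11 0.36 1.53] M [ 0.06 -1.19 -0.12] w 0.0233
t 7.7 p [0.501  0.0754 0.0912] rpy [-1.7999e+02 -2.0000e-02  0.0000e+00] F [4.87 0.83 0.73] M [ 0.05 -1.21 -0.13] w 0.0231
```

View pics/w11.png

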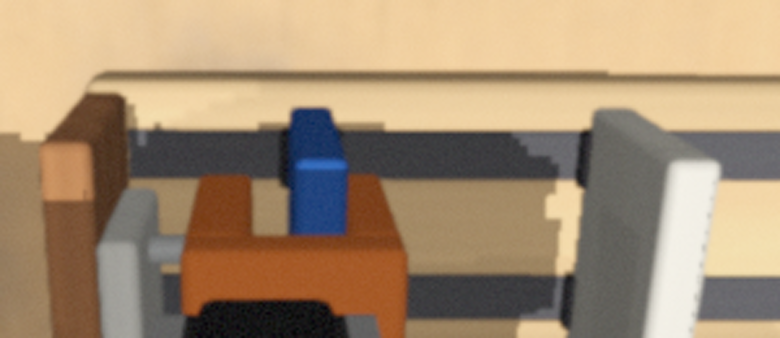

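```bash
for i in 1; do python3 -m inch '[{"dp":[-0.02,0,0],"rotation":[0,0,0],"grip":0},{"dp":[-0.02,0,0],"rotation":[0,0,0],"grip":0}]'; sh f.sh; done;  python3 -m inch '[{"dp":[-0.02,0,0],"rotation":[0,0,0],"grip":0},{"dp":[-0.02,0,0],"rotation":[0,0,0],"grip":0}]'; sh f.sh
```

```text
time: 7.9
eef_pos: [0.5006, 0.0754, 0.0911]
tool_rot: [-180.0, -0.0, 0.0]
force: [5.4, -0.7, 0.4]
width: 0.0231
t 7.9 p [0.5006 0.0754 0.0911] rpy [-1.7999e+02 -3.0000e-02  0.0000e+00] F [ 5.39 -0.71  0.36] M [-0.   -1.26 -0.08] w 0.0231
time: 8.1
eef_pos: [0.5005, 0.0754, 0.0912]
tool_rot: [-180.0, -0.1, 0.0]
force: [7.1, 0.5, 0.0]
width: 0.023
t 8.1 p [0.5005 0.0754 0.0912] rpy [-1.7999e+02 -8.0000e-02  0.0000e+00] F [7.08 0.51 0.02] M [ 0.04 -1.58 -0.04] w 0.023
```

```bash
python3 -m inch '[{"dp":[-0.01,0,0],"rotation":[0,0,0],"grip":0},{"dp":[-0.01,0,0],"rotation":[0,0,0],"grip":0},{"dp":[-0.01,0,0],"rotation":[0,0,0],"grip":0}]'; sh f.sh;  python3 -m inch '[{"dp":[0,0,0],"rotation":[0,0,0],"grip":0},{"dp":[0,0,0],"rotation":[0,0,0],"grip":0},{"dp":[0,0,0],"rotation":[0,0,0],"grip":0}]'; sh f.sh
```

```text
time: 8.4
eef_pos: [0.5005, 0.0754, 0.0912]
tool_rot: [-180.0, -0.1, -0.0]
force: [7.6, 0.6, -2.4]
width: 0.0234
t 8.4 p [0.5005 0.0754 0.0912] rpy [-1.7999e+02 -1.1000e-01 -0.0000e+00] F [ 7.63  0.64 -2.41] M [ 0.04 -1.69 -0.09] w 0.0234
time: 8.7
eef_pos: [0.5004, 0.0754, 0.0911]
tool_rot: [-180.0, -0.1, -0.0]
force: [8.2, -0.0, -2.2]
width: 0.023
t 8.7 p [0.5004 0.0754 0.0911] rpy [-1.7999e+02 -1.0000e-01 -0.0000e+00] F [ 8.23 -0.05 -2.24] M [ 0.04 -1.7  -0.08] w 0.023
```

```bash
python3 -m inch '[{"dp":[0.07,0,0],"rotation":[0,0,0],"grip":0},{"dp":[0.14,0,0],"rotation":[0,0,0],"grip":0},{"dp":[0.14,0,0],"rotation":[0,0,0],"grip":0}]'; sh f.sh; python3 -m inch '[{"dp":[0,0,-0.5],"rotation":[0,0,0],"grip":0},{"dp":[0,0,-1.2],"rotation":[0,0,0],"grip":0},{"dp":[0,0,-2],"rotation":[0,0,0],"grip":0},{"dp":[0,0,-2.45],"rotation":[0,0,0],"grip":0},{"dp":[0,0,-2.45],"rotation":[0,0,0],"grip":0},{"dp":[0,0,-2.45],"rotation":[0,0,0],"grip":0}]'; python3 -c "
from h import *
st();go((.5742,.0755,.165),0)"
```

```text
time: 9.0
eef_pos: [0.5015, 0.0755, 0.09]
tool_rot: [-180.0, 0.3, 0.0]
force: [-0.5, -0.2, -1.8]
width: 0.0233
t 9.0 p [0.5015 0.0755 0.09  ] rpy [-1.7999e+02  2.6000e-01  1.0000e-02] F [-0.48 -0.25 -1.78] M [0.01 0.01 0.05] w 0.0233
time: 9.6
eef_pos: [0.5026, 0.0754, 0.1637]
tool_rot: [-180.0, 0.1, 0.0]
force: [-0.9, -0.0, -1.8]
width: 0.0233
t 9.6 p [0.5026 0.0754 0.1637] rpy [-1.8e+02  1.1e-01  1.0e-02] F [-0.88 -0.04 -1.8 ] M [ 0.03  0.02 -0.04] w 0.0233
dp [ 2.387e+00 -2.000e-03 -4.700e-02] rot [-0.001  0.022  0.002]
```

```bash
python3 -m inch '[{"dp":[0.8,0,0],"rotation":[0,0,0],"grip":0},{"dp":[1.6,0,0],"rotation":[0,0,0],"grip":0},{"dp":[2.2,0,0],"rotation":[0,0,0],"grip":0},{"dp":[2.4,0,0],"rotation":[0,0,0],"grip":0},{"dp":[2.4,0,0],"rotation":[0,0,0],"grip":0},{"dp":[2.4,0,0],"rotation":[0,0,0],"grip":0}]'; python3 -c "
from h import *
st();go((.5742,.0755,.165),0)
shot('wrist','w12.png',(190,170,490,290),2.6);st()"
```

```text
time: 10.2
eef_pos: [0.5741, 0.0755, 0.1635]
tool_rot: [-180.0, 0.2, 0.0]
force: [-0.3, 0.4, -2.1]
width: 0.0229
t 10.2 p [0.5741 0.0755 0.1635] rpy [-1.7999e+02  1.7000e-01  1.0000e-02] F [-0.3   0.37 -2.15] M [-0.02 -0.01 -0.06] w 0.0229
dp [ 0.004 -0.    -0.049] rot [-0.002  0.033  0.002]
t 10.25 p [0.5741 0.0755 0.1639] rpy [-1.7999e+02  1.3000e-01  1.0000e-02] F [-0.9   0.3  -1.86] M [0.02 0.01 0.01] w 0.0234
```

View pics/w12.png

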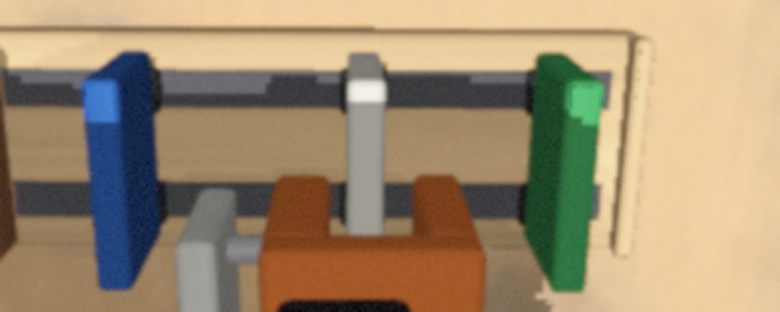

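```bash
python3 -c "
from h import *
d=optics.snapshot('wrist')
for u in (222.7,235.8,323.5,338.8): print(onz(d,u,208,.059).round(4))"
python3 -m inch '[{"dp":[0,0,0.6],"rotation":[0,0,0],"grip":0},{"dp":[0,0,1.3],"rotation":[0,0,0],"grip":0},{"dp":[0,0,1.9],"rotation":[0,0,0],"grip":0},{"dp":[0,0,2.3],"rotation":[0,0,0],"grip":0},{"dp":[0,0,2.43],"rotation":[0,0,0],"grip":0},{"dp":[0,0,2.43],"rotation":[0,0,0],"grip":0},{"dp":[0,0,2.43],"rotation":[0,0,0],"grip":0}]';sh f.sh; python3 -m inch '[{"dp":[-0.08,0,0],"rotation":[0,0,0],"grip":0},{"dp":[-0.15,0,0],"rotation":[0,0,0],"grip":0},{"dp":[-0.22,0,0],"rotation":[0,0,0],"grip":0},{"dp":[-0.3,0,0],"rotation":[0,0,0],"grip":0},{"dp":[-0.37,0,0],"rotation":[0,0,0],"grip":0},{"dp":[-0.44,0,0],"rotation":[0,0,0],"grip":0},{"dp":[-0.5,0,0],"rotation":[0,0,0],"grip":0},{"dp":[-0.5,0,0],"rotation":[0,0,0],"grip":0},{"dp":[-0.5,0,0],"rotation":[0,0,0],"grip":0}]';sh f.sh
```

```text
[0.5066 0.102  0.059 ]
[0.5154 0.102  0.059 ]
[0.5743 0.1021 0.059 ]
[0.5846 0.1021 0.059 ]
time: 11.0
eef_pos: [0.5761, 0.0754, 0.0925]
tool_rot: [-180.0, -0.1, 0.0]
force: [0.0, -0.4, -1.5]
width: 0.0232
t 11.0 p [0.5761 0.0754 0.0925] rpy [-1.7999e+02 -8.0000e-02  1.0000e-02] F [ 0.05 -0.41 -1.51] M [ 0.07 -0.02  0.01] w 0.0232
time: 11.9
eef_pos: [0.562, 0.0754, 0.0924]
tool_rot: [-180.0, -0.2, -0.0]
force: [5.1, 0.6, -1.3]
width: 0.0233
t 11.9 p [0.562  0.0754 0.0924] rpy [-1.7999e+02 -1.8000e-01 -1.0000e-02] F [ 5.12  0.59 -1.29] M [ 0.05 -1.19 -0.09] w 0.0233
```

```bash
python3 -m inch '[{"dp":[-0.06,0,0],"rotation":[0,0,0],"grip":0},{"dp":[-0.13,0,0],"rotation":[0,0,0],"grip":0},{"dp":[-0.2,0,0],"rotation":[0,0,0],"grip":0},{"dp":[-0.27,0,0],"rotation":[0,0,0],"grip":0},{"dp":[-0.33,0,0],"rotation":[0,0,0],"grip":0},{"dp":[-0.38,0,0],"rotation":[0,0,0],"grip":0},{"dp":[-0.38,0,0],"rotation":[0,0,0],"grip":0},{"dp":[-0.38,0,0],"rotation":[0,0,0],"grip":0}]';python3 -c "
from h import *
st();shot('wrist','w13.png',(190,170,490,290),2.6);st()"
```

```text
time: 12.7
eef_pos: [0.55, 0.0754, 0.0923]
tool_rot: [-180.0, -0.1, -0.0]
force: [5.3, 1.2, 0.9]
width: 0.023
t 12.7 p [0.55   0.0754 0.0923] rpy [-1.7999e+02 -1.0000e-01 -0.0000e+00] F [5.34 1.19 0.93] M [ 0.13 -1.21 -0.08] w 0.023
t 12.75 p [0.55   0.0754 0.0922] rpy [-1.7999e+02 -1.0000e-01  0.0000e+00] F [ 4.91 -0.26  1.01] M [ 0.12 -1.23 -0.04] w 0.0231
```

View pics/w13.png

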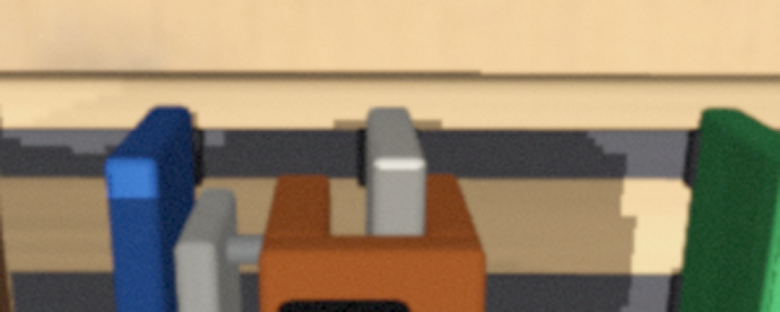

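```bash
python3 -m inch '[{"dp":[-0.04,0,0],"rotation":[0,0,0],"grip":0},{"dp":[-0.08,0,0],"rotation":[0,0,0],"grip":0},{"dp":[-0.08,0,0],"rotation":[0,0,0],"grip":0}]';sh f.sh;  python3 -m inch '[{"dp":[-0.02,0,0],"rotation":[0,0,0],"grip":0},{"dp":[-0.02,0,0],"rotation":[0,0,0],"grip":0}]'; sh f.sh
```

```text
time: 13.05
eef_pos: [0.5472, 0.0754, 0.092]
tool_rot: [-180.0, -0.1, 0.0]
force: [5.0, 0.3, -0.3]
width: 0.0229
t 13.05 p [0.5472 0.0754 0.092 ] rpy [-1.7999e+02 -5.0000e-02  0.0000e+00] F [ 5.01  0.33 -0.28] M [ 0.05 -1.15 -0.05] w 0.0229
time: 13.25
eef_pos: [0.5469, 0.0754, 0.0919]
tool_rot: [-180.0, -0.1, 0.0]
force: [5.1, 0.3, -0.2]
width: 0.0232
t 13.25 p [0.5469 0.0754 0.0919] rpy [-1.7999e+02 -8.0000e-02  0.0000e+00] F [ 5.07  0.32 -0.16] M [ 0.12 -1.34 -0.1 ] w 0.0232
```

```bash
python3 -m inch '[{"dp":[-0.012,0,0],"rotation":[0,0,0],"grip":0},{"dp":[-0.012,0,0],"rotation":[0,0,0],"grip":0}]'; sh f.sh;  python3 -m inch '[{"dp":[-0.008,0,0],"rotation":[0,0,0],"grip":0},{"dp":[-0.008,0,0],"rotation":[0,0,0],"grip":0}]'; sh f.sh
```

```text
time: 13.45
eef_pos: [0.5468, 0.0754, 0.0919]
tool_rot: [-180.0, -0.1, -0.0]
force: [6.5, -0.8, -0.0]
width: 0.0229
t 13.45 p [0.5468 0.0754 0.0919] rpy [-1.7999e+02 -1.0000e-01 -0.0000e+00] F [ 6.53 -0.77 -0.04] M [ 0.14 -1.46 -0.07] w 0.0229
time: 13.65
eef_pos: [0.5468, 0.0754, 0.092]
tool_rot: [-180.0, -0.1, -0.0]
force: [7.2, 0.3, -0.6]
width: 0.0232
t 13.65 p [0.5468 0.0754 0.092 ] rpy [-1.7999e+02 -1.3000e-01 -0.0000e+00] F [ 7.21  0.35 -0.64] M [ 0.17 -1.58 -0.08] w 0.0232
```

```bash
python3 -m inch '[{"dp":[-0.007,0,0],"rotation":[0,0,0],"grip":0},{"dp":[-0.007,0,0],"rotation":[0,0,0],"grip":0},{"dp":[-0.007,0,0],"rotation":[0,0,0],"grip":0}]'; sh f.sh;  python3 -m inch '[{"dp":[0,0,0],"rotation":[0,0,0],"grip":0},{"dp":[0,0,0],"rotation":[0,0,0],"grip":0},{"dp":[0,0,0],"rotation":[0,0,0],"grip":0}]'; sh f.sh
```

```text
time: 13.95
eef_pos: [0.5467, 0.0754, 0.092]
tool_rot: [-180.0, -0.1, -0.0]
force: [6.4, 1.2, -1.7]
width: 0.023
t 13.95 p [0.5467 0.0754 0.092 ] rpy [-1.7999e+02 -1.4000e-01 -0.0000e+00] F [ 6.44  1.17 -1.67] M [ 0.05 -1.72 -0.05] w 0.023
time: 14.25
eef_pos: [0.5467, 0.0754, 0.0919]
tool_rot: [-180.0, -0.1, -0.0]
force: [6.6, 0.7, -0.9]
width: 0.0232
t 14.25 p [0.5467 0.0754 0.0919] rpy [-1.7999e+02 -1.4000e-01 -0.0000e+00] F [ 6.62  0.67 -0.93] M [ 0.05 -1.66 -0.07] w 0.0232
```

```bash
python3 -m inch '[{"dp":[-0.01,0,0],"rotation":[0,0,0],"grip":0},{"dp":[-0.01,0,0],"rotation":[0,0,0],"grip":0},{"dp":[-0.01,0,0],"rotation":[0,0,0],"grip":0},{"dp":[-0.01,0,0],"rotation":[0,0,0],"grip":0}]'; sh f.sh;  python3 -m inch '[{"dp":[0.08,0,0],"rotation":[0,0,0],"grip":0},{"dp":[0.17,0,0],"rotation":[0,0,0],"grip":0},{"dp":[0.17,0,0],"rotation":[0,0,0],"grip":0}]'; sh f.sh
```

```text
time: 14.65
eef_pos: [0.5466, 0.0754, 0.092]
tool_rot: [-180.0, -0.2, -0.0]
force: [7.8, 0.4, -0.7]
width: 0.0232
t 14.65 p [0.5466 0.0754 0.092 ] rpy [-1.7999e+02 -1.6000e-01 -0.0000e+00] F [ 7.75  0.38 -0.72] M [ 0.11 -1.76 -0.1 ] w 0.0232
time: 14.95
eef_pos: [0.5484, 0.0754, 0.0906]
tool_rot: [180.0, 0.2, 0.0]
force: [-0.7, -0.4, -1.7]
width: 0.0233
t 14.95 p [0.5484 0.0754 0.0906] rpy [1.8e+02 2.5e-01 1.0e-02] F [-0.66 -0.38 -1.68] M [-0.02 -0.04 -0.01] w 0.0233
```

```bash
python3 -m inch '[{"dp":[0.03,0,-0.5],"rotation":[0,0,0],"grip":0},{"dp":[0.03,0,-1.2],"rotation":[0,0,0],"grip":0},{"dp":[0.03,0,-2],"rotation":[0,0,0],"grip":0},{"dp":[0.03,0,-2.45],"rotation":[0,0,0],"grip":0},{"dp":[0.8,0,-2.45],"rotation":[0,0,0],"grip":0},{"dp":[1.7,0,-2.45],"rotation":[0,0,0],"grip":0},{"dp":[2.4,0,-2.45],"rotation":[0,0,0],"grip":0},{"dp":[2.65,0,-2.45],"rotation":[0,0,0],"grip":0},{"dp":[2.65,0,-2.45],"rotation":[0,0,0],"grip":0},{"dp":[2.65,0,-2.45],"rotation":[0,0,0],"grip":0}]'; python3 -c "
from h import *
st();go((.6295,.0755,.165),0)
shot('wrist','w14.png',(140,170,440,290),2.6);st()"
```

```text
time: 15.95
eef_pos: [0.6281, 0.0755, 0.1644]
tool_rot: [-180.0, 0.2, 0.0]
force: [-0.6, -0.2, -2.0]
width: 0.0231
t 15.95 p [0.6281 0.0755 0.1644] rpy [-1.8e+02  1.7e-01  1.0e-02] F [-0.61 -0.25 -2.04] M [-0.01  0.    0.01] w 0.0231
dp [ 0.046 -0.001 -0.021] rot [-0.001  0.034  0.002]
t 16.0 p [0.6281 0.0755 0.1647] rpy [-1.8e+02  1.3e-01  1.0e-02] F [-0.33  0.3  -1.37] M [-0.04 -0.05  0.  ] w 0.0231
```

View pics/w14.png

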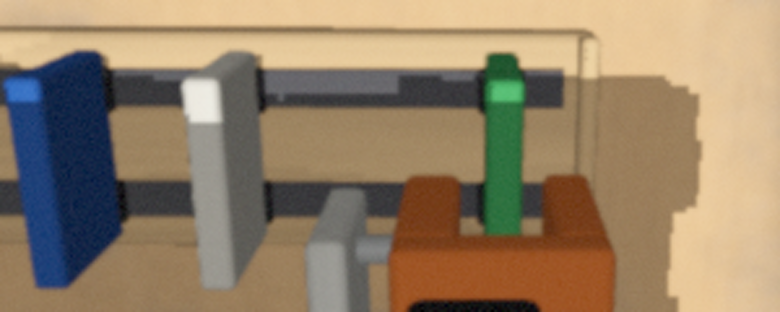

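```bash
python3 -c "
from h import *
d=optics.snapshot('wrist')
for a,b in [(486,90),(523,90),(184,85),(219,85),(8,85),(41,85)]: print(onz(d,140+a/2.6,170+b/2.6,.059).round(4))
for a,b in [(486,90),(523,90),(184,85),(219,85),(8,85),(41,85)]: pass
"
```

```text
[0.6306 0.1042 0.059 ]
[0.6401 0.1042 0.059 ]
[0.5526 0.1055 0.059 ]
[0.5617 0.1055 0.059 ]
[0.5071 0.1055 0.059 ]
[0.5157 0.1055 0.059 ]
```

```bash
python3 -m inch '[{"dp":[0.05,0,0.4],"rotation":[0,0,0],"grip":0},{"dp":[0.05,0,1.2],"rotation":[0,0,0],"grip":0},{"dp":[0.05,0,1.9],"rotation":[0,0,0],"grip":0},{"dp":[0.05,0,2.3],"rotation":[0,0,0],"grip":0},{"dp":[0.05,0,2.43],"rotation":[0,0,0],"grip":0},{"dp":[0.05,0,2.43],"rotation":[0,0,0],"grip":0},{"dp":[0.05,0,2.43],"rotation":[0,0,0],"grip":0}]';sh f.sh; python3 -m inch '[{"dp":[-0.08,0,0],"rotation":[0,0,0],"grip":0},{"dp":[-0.15,0,0],"rotation":[0,0,0],"grip":0},{"dp":[-0.22,0,0],"rotation":[0,0,0],"grip":0},{"dp":[-0.3,0,0],"rotation":[0,0,0],"grip":0},{"dp":[-0.37,0,0],"rotation":[0,0,0],"grip":0},{"dp":[-0.44,0,0],"rotation":[0,0,0],"grip":0},{"dp":[-0.51,0,0],"rotation":[0,0,0],"grip":0},{"dp":[-0.58,0,0],"rotation":[0,0,0],"grip":0},{"dp":[-0.65,0,0],"rotation":[0,0,0],"grip":0},{"dp":[-0.65,0,0],"rotation":[0,0,0],"grip":0}]';sh f.sh
```

```text
time: 16.75
eef_pos: [0.6318, 0.0754, 0.0932]
tool_rot: [-180.0, -0.1, 0.0]
force: [-0.0, -0.1, -1.8]
width: 0.0232
t 16.75 p [0.6318 0.0754 0.0932] rpy [-1.8e+02 -9.0e-02  0.0e+00] F [-0.01 -0.06 -1.82] M [-0.02  0.01 -0.04] w 0.0232
time: 17.75
eef_pos: [0.6132, 0.0754, 0.0931]
tool_rot: [-180.0, -0.2, -0.0]
force: [5.6, 0.7, -2.7]
width: 0.0234
t 17.75 p [0.6132 0.0754 0.0931] rpy [-179.99   -0.22   -0.  ] F [ 5.62  0.7  -2.69] M [ 0.01 -1.17 -0.04] w 0.0234
```

Expected contact near TCP x = 0.593; go 17 mm to about 0.596 first.

```bash
python3 -m inch '[{"dp":[-0.06,0,0],"rotation":[0,0,0],"grip":0},{"dp":[-0.13,0,0],"rotation":[0,0,0],"grip":0},{"dp":[-0.2,0,0],"rotation":[0,0,0],"grip":0},{"dp":[-0.27,0,0],"rotation":[0,0,0],"grip":0},{"dp":[-0.34,0,0],"rotation":[0,0,0],"grip":0},{"dp":[-0.41,0,0],"rotation":[0,0,0],"grip":0},{"dp":[-0.48,0,0],"rotation":[0,0,0],"grip":0},{"dp":[-0.53,0,0],"rotation":[0,0,0],"grip":0},{"dp":[-0.53,0,0],"rotation":[0,0,0],"grip":0},{"dp":[-0.53,0,0],"rotation":[0,0,0],"grip":0}]';python3 -c "
from h import *
st();shot('wrist','w15.png',(140,170,440,290),2.6);st()"
```

```text
time: 18.75
eef_pos: [0.5969, 0.0754, 0.0931]
tool_rot: [-180.0, -0.1, 0.0]
force: [4.2, 2.2, 1.0]
width: 0.0231
t 18.75 p [0.5969 0.0754 0.0931] rpy [-1.7999e+02 -1.5000e-01  0.0000e+00] F [4.17 2.18 1.02] M [ 0.19 -1.23 -0.04] w 0.0231
t 18.8 p [0.5969 0.0755 0.093 ] rpy [-1.7999e+02 -1.3000e-01  0.0000e+00] F [4.96 0.59 1.71] M [ 0.19 -1.21 -0.04] w 0.0233
```

View pics/w15.png

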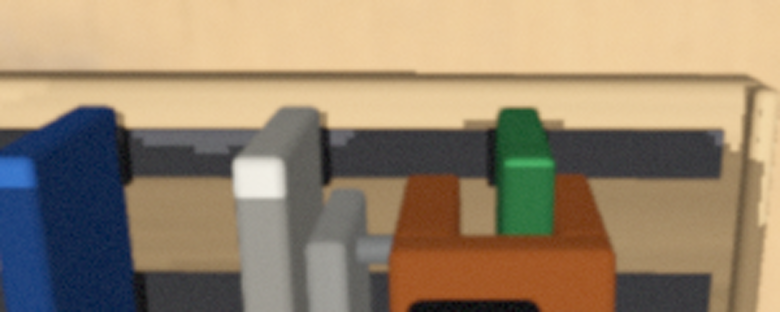

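```bash
python3 -m inch '[{"dp":[-0.03,0,0],"rotation":[0,0,0],"grip":0},{"dp":[-0.06,0,0],"rotation":[0,0,0],"grip":0},{"dp":[-0.06,0,0],"rotation":[0,0,0],"grip":0}]';sh f.sh;  python3 -m inch '[{"dp":[-0.02,0,0],"rotation":[0,0,0],"grip":0},{"dp":[-0.02,0,0],"rotation":[0,0,0],"grip":0}]'; sh f.sh
```

```text
time: 19.1
eef_pos: [0.5948, 0.0754, 0.0929]
tool_rot: [-180.0, -0.1, 0.0]
force: [5.1, 1.1, 0.4]
width: 0.023
t 19.1 p [0.5948 0.0754 0.0929] rpy [-1.7999e+02 -1.0000e-01  0.0000e+00] F [5.15 1.14 0.43] M [ 0.11 -1.19 -0.07] w 0.023
time: 19.3
eef_pos: [0.5939, 0.0754, 0.0927]
tool_rot: [-180.0, -0.1, 0.0]
force: [5.0, -0.4, 1.1]
width: 0.023
t 19.3 p [0.5939 0.0754 0.0927] rpy [-1.7999e+02 -7.0000e-02  0.0000e+00] F [ 4.99 -0.37  1.05] M [ 0.16 -1.13 -0.04] w 0.023
```

```bash
python3 -m inch '[{"dp":[-0.015,0,0],"rotation":[0,0,0],"grip":0},{"dp":[-0.015,0,0],"rotation":[0,0,0],"grip":0}]';sh f.sh;  python3 -m inch '[{"dp":[-0.012,0,0],"rotation":[0,0,0],"grip":0},{"dp":[-0.012,0,0],"rotation":[0,0,0],"grip":0}]'; sh f.sh
```

```text
time: 19.5
eef_pos: [0.5933, 0.0754, 0.0925]
tool_rot: [-180.0, -0.0, 0.0]
force: [4.3, 1.3, -0.1]
width: 0.023
t 19.5 p [0.5933 0.0754 0.0925] rpy [-1.8e+02 -5.0e-02  0.0e+00] F [ 4.34  1.26 -0.11] M [ 0.15 -1.21 -0.03] w 0.023
time: 19.7
eef_pos: [0.5932, 0.0754, 0.0925]
tool_rot: [-180.0, -0.1, 0.0]
force: [6.0, 0.1, 0.0]
width: 0.0233
t 19.7 p [0.5932 0.0754 0.0925] rpy [-1.8e+02 -7.0e-02  0.0e+00] F [6.01 0.1  0.01] M [ 0.1  -1.39 -0.06] w 0.0233
```

Contact at 0.5932; add pressure gently.

```bash
python3 -m inch '[{"dp":[-0.02,0,0],"rotation":[0,0,0],"grip":0},{"dp":[-0.02,0,0],"rotation":[0,0,0],"grip":0}]';sh f.sh;  python3 -m inch '[{"dp":[-0.012,0,0],"rotation":[0,0,0],"grip":0},{"dp":[-0.012,0,0],"rotation":[0,0,0],"grip":0},{"dp":[-0.012,0,0],"rotation":[0,0,0],"grip":0}]'; sh f.sh
```

```text
time: 19.9
eef_pos: [0.593, 0.0754, 0.0925]
tool_rot: [-180.0, -0.1, -0.0]
force: [7.3, 1.1, -1.1]
width: 0.0236
t 19.9 p [0.593  0.0754 0.0925] rpy [-1.7999e+02 -1.2000e-01 -0.0000e+00] F [ 7.34  1.1  -1.14] M [ 0.15 -1.66 -0.06] w 0.0236
time: 20.2
eef_pos: [0.593, 0.0754, 0.0925]
tool_rot: [-180.0, -0.1, -0.0]
force: [7.9, 1.0, -1.5]
width: 0.0232
t 20.2 p [0.593  0.0754 0.0925] rpy [-1.7999e+02 -1.5000e-01 -1.0000e-02] F [ 7.92  0.96 -1.54] M [ 0.13 -1.8  -0.14] w 0.0232
```

```bash
python3 -m inch '[{"dp":[0,0,0],"rotation":[0,0,0],"grip":0},{"dp":[0,0,0],"rotation":[0,0,0],"grip":0},{"dp":[0,0,0],"rotation":[0,0,0],"grip":0},{"dp":[0,0,0],"rotation":[0,0,0],"grip":0},{"dp":[0,0,0],"rotation":[0,0,0],"grip":0}]'; sh f.sh;  python3 -m inch '[{"dp":[0.08,0,0],"rotation":[0,0,0],"grip":0},{"dp":[0.17,0,0],"rotation":[0,0,0],"grip":0},{"dp":[0.17,0,0],"rotation":[0,0,0],"grip":0}]'; sh f.sh
```

```text
time: 20.7
eef_pos: [0.593, 0.0753, 0.0925]
tool_rot: [-180.0, -0.1, -0.0]
force: [7.7, 0.6, -1.4]
width: 0.0231
t 20.7 p [0.593  0.0753 0.0925] rpy [-1.7999e+02 -1.5000e-01 -1.0000e-02] F [ 7.68  0.56 -1.38] M [ 0.16 -1.84 -0.13] w 0.0231
time: 21.0
eef_pos: [0.5949, 0.0754, 0.0911]
tool_rot: [180.0, 0.3, 0.0]
force: [0.1, -0.4, -1.8]
width: 0.0231
t 21.0 p [0.5949 0.0754 0.0911] rpy [1.7999e+02 2.5000e-01 1.0000e-02] F [ 0.11 -0.38 -1.83] M [ 0.04  0.02 -0.03] w 0.0231
```

```bash
python3 -m inch '[{"dp":[0.03,0,-0.5],"rotation":[0,0,0],"grip":0},{"dp":[0.03,0,-1.2],"rotation":[0,0,0],"grip":0},{"dp":[0.03,0,-2],"rotation":[0,0,0],"grip":0},{"dp":[0.03,0,-2.5],"rotation":[0,0,0],"grip":0},{"dp":[0.03,0,-2.5],"rotation":[0,0,0],"grip":0},{"dp":[0.5,-0.8,-2.5],"rotation":[0,0,0],"grip":0},{"dp":[1.0,-2,-2.5],"rotation":[0,0,0],"grip":0},{"dp":[1.4,-3.4,-2.5],"rotation":[0,0,0],"grip":0},{"dp":[1.5,-4.7,-2.5],"rotation":[0,0,0],"grip":0},{"dp":[1.5,-5.3,-2.5],"rotation":[0,0,0],"grip":0}]'; python3 -m inch '[{"dp":[0,0,0],"rotation":[0,0,0],"grip":0},{"dp":[0,0,0],"rotation":[0,0,0],"grip":0}]'; python3 -c "
from h import *
st();go((.64,.235,.07),0);shot('wrist','w16.png');shot('scene','s16.png',(280,150,450,330),3.3)"
```

```text
time: 22.0
eef_pos: [0.6404, 0.2374, 0.1648]
tool_rot: [180.0, 0.2, 0.2]
force: [0.8, -0.6, -1.6]
width: 0.0233
time: 22.2
eef_pos: [0.6406, 0.234, 0.1659]
tool_rot: [179.9, 0.1, 0.0]
force: [-0.1, -0.7, 0.4]
width: 0.0232
t 22.2 p [0.6406 0.234  0.1659] rpy [1.7992e+02 1.5000e-01 4.0000e-02] F [-0.08 -0.74  0.39] M [ 0.01  0.02 -0.05] w 0.0232
dp [-0.013 -0.038  3.196] rot [0.015 0.03  0.008]
```

View pics/w16.png

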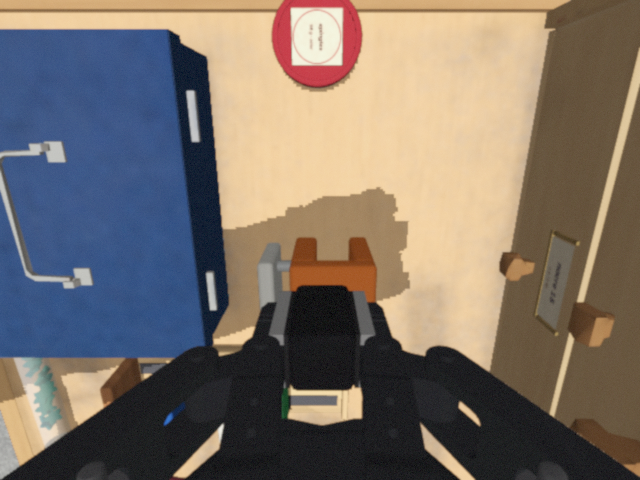

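View pics/s16.png

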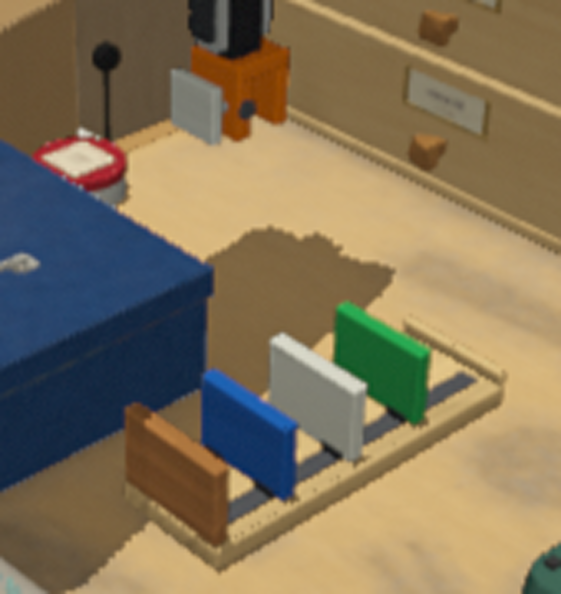

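```bash
python3 -m inch '[{"dp":[0,0,0.8],"rotation":[0,0,0],"grip":0},{"dp":[0,0,1.6],"rotation":[0,0,0],"grip":0},{"dp":[0,0,2.4],"rotation":[0,0,0],"grip":0},{"dp":[0,0,2.9],"rotation":[0,0,0],"grip":0},{"dp":[0,0,3.1],"rotation":[0,0,0],"grip":0},{"dp":[0,0,3.2],"rotation":[0,0,0],"grip":0},{"dp":[0,0,3.2],"rotation":[0,0,0],"grip":0}]'; sh f.sh; python3 -m inch '[{"dp":[0,0,0.07],"rotation":[0,0,0],"grip":0},{"dp":[0,0,0.12],"rotation":[0,0,0],"grip":0},{"dp":[0,0,0.12],"rotation":[0,0,0],"grip":0}]'; sh f.sh
```

```text
time: 23.0
eef_pos: [0.6421, 0.2337, 0.0718]
tool_rot: [-180.0, -0.0, -0.1]
force: [-0.6, -0.0, -1.8]
width: 0.0237
t 23.0 p [0.6421 0.2337 0.0718] rpy [-1.7999e+02 -4.0000e-02 -5.0000e-02] F [-0.56 -0.04 -1.81] M [-0.02  0.02 -0.02] w 0.0237
time: 23.3
eef_pos: [0.6419, 0.2345, 0.0681]
tool_rot: [-180.0, -0.0, 0.0]
force: [-0.3, 0.8, -2.2]
width: 0.023
t 23.3 p [0.6419 0.2345 0.0681] rpy [-1.7999e+02 -4.0000e-02  1.0000e-02] F [-0.31  0.8  -2.25] M [-0.03  0.    0.01] w 0.023
```

```bash
python3 -m inch '[{"dp":[0,0,0.05],"rotation":[0,0,0],"grip":0},{"dp":[0,0,0.05],"rotation":[0,0,0],"grip":0},{"dp":[0,0,0.05],"rotation":[0,0,0],"grip":0}]'; sh f.sh; python3 -m inch '[{"dp":[0,0,0.03],"rotation":[0,0,0],"grip":0},{"dp":[0,0,0.03],"rotation":[0,0,0],"grip":0},{"dp":[0,0,0.03],"rotation":[0,0,0],"grip":0}]'; sh f.sh
```

```text
time: 23.6
eef_pos: [0.6417, 0.2345, 0.0662]
tool_rot: [-180.0, 0.0, 0.0]
force: [0.1, 0.7, -1.9]
width: 0.0233
t 23.6 p [0.6417 0.2345 0.0662] rpy [-1.8e+02  0.0e+00  1.0e-02] F [ 0.1   0.72 -1.9 ] M [-0.    0.    0.01] w 0.0233
time: 23.9
eef_pos: [0.6417, 0.2344, 0.0653]
tool_rot: [-180.0, -0.0, 0.0]
force: [-0.2, 0.5, -1.6]
width: 0.0233
t 23.9 p [0.6417 0.2344 0.0653] rpy [-1.7999e+02 -0.0000e+00  1.0000e-02] F [-0.18  0.49 -1.61] M [ 0.02 -0.    0.02] w 0.0233
```

```bash
python3 -m inch '[{"dp":[0,0,0.02],"rotation":[0,0,0],"grip":0},{"dp":[0,0,0.02],"rotation":[0,0,0],"grip":0},{"dp":[0,0,0.02],"rotation":[0,0,0],"grip":0}]'; sh f.sh; python3 -m inch '[{"dp":[0,0,0.03],"rotation":[0,0,0],"grip":0},{"dp":[0,0,0.03],"rotation":[0,0,0],"grip":0},{"dp":[0,0,0.03],"rotation":[0,0,0],"grip":0}]'; sh f.sh
```

```text
time: 24.2
eef_pos: [0.6417, 0.2344, 0.0652]
tool_rot: [-180.0, -0.0, 0.0]
force: [-2.1, -0.9, 3.0]
width: 0.0226
t 24.2 p [0.6417 0.2344 0.0652] rpy [-1.7999e+02 -2.0000e-02  1.0000e-02] F [-2.07 -0.92  2.99] M [-0.05  0.43 -0.05] w 0.0226
time: 24.5
eef_pos: [0.6418, 0.2345, 0.0651]
tool_rot: [-180.0, -0.0, 0.0]
force: [-3.4, -0.7, 7.6]
width: 0.023
t 24.5 p [0.6418 0.2345 0.0651] rpy [-1.7998e+02 -5.0000e-02  1.0000e-02] F [-3.4  -0.74  7.64] M [-0.17  0.9   0.  ] w 0.023
```

On the table; open and withdraw upward.

```bash
python3 -m inch '[{"dp":[0,0,-0.03],"rotation":[0,0,0],"grip":0.2},{"dp":[0,0,-0.03],"rotation":[0,0,0],"grip":0.5},{"dp":[0,0,-0.03],"rotation":[0,0,0],"grip":0.9},{"dp":[0,0,-0.03],"rotation":[0,0,0],"grip":0.9},{"dp":[0,0,-0.03],"rotation":[0,0,0],"grip":0.9},{"dp":[0,0,-0.03],"rotation":[0,0,0],"grip":0.9}]'; sh f.sh; python3 -m inch '[{"dp":[0,0,-0.4],"rotation":[0,0,0],"grip":0.9},{"dp":[0,0,-1],"rotation":[0,0,0],"grip":0.9},{"dp":[0,0,-2],"rotation":[0,0,0],"grip":0.9},{"dp":[0,0,-3.3],"rotation":[0,0,0],"grip":0.9},{"dp":[0,0,-4],"rotation":[0,0,0],"grip":0.9},{"dp":[0,0,-4],"rotation":[0,0,0],"grip":0.9},{"dp":[0,0,-4],"rotation":[0,0,0],"grip":0.9}]'; python3 -c "
from h import *
st();d=shot('wrist','w17.png');shot('scene','s17.png',(250,120,460,330),2.8)"
```

```text
time: 25.1
eef_pos: [0.6417, 0.2344, 0.0645]
tool_rot: [-180.0, 0.0, 0.0]
force: [-0.1, -0.3, 0.7]
width: 0.0768
t 25.1 p [0.6417 0.2344 0.0645] rpy [-1.8e+02  1.0e-02  0.0e+00] F [-0.13 -0.33  0.71] M [ 0.01 -0.04 -0.04] w 0.0768
time: 25.8
eef_pos: [0.642, 0.2345, 0.1856]
tool_rot: [-180.0, -0.1, 0.0]
force: [-0.4, 0.1, 0.4]
width: 0.0769
t 25.8 p [0.642  0.2345 0.1856] rpy [-1.7997e+02 -1.0000e-01  0.0000e+00] F [-0.45  0.09  0.43] M [-0.06  0.04  0.01] w 0.0769
```

View pics/w17.png

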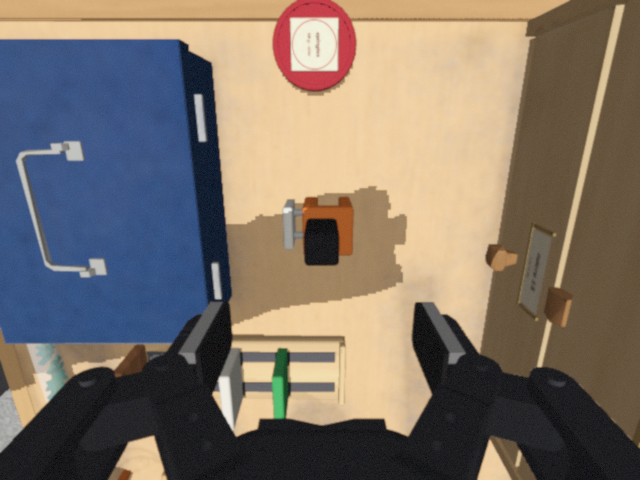

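View pics/s17.png

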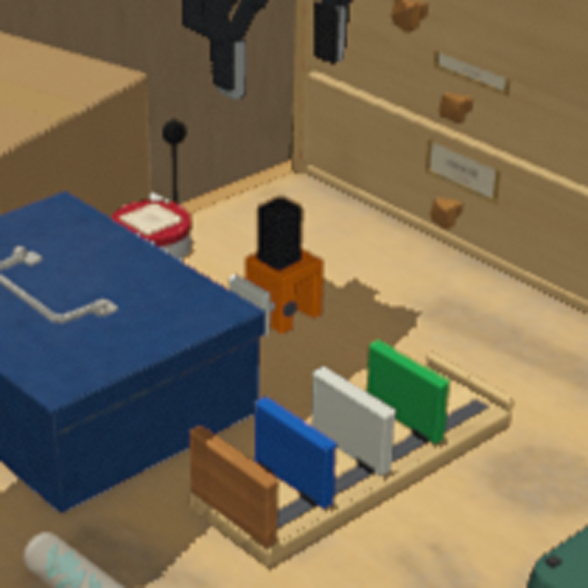

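```bash
python3 -m inch '[{"dp":[-0.5,1.2,-1],"rotation":[0,0,0],"grip":0.9},{"dp":[-1.2,2.5,-1.5],"rotation":[0,0,0],"grip":0.9},{"dp":[-2,3.8,-1.5],"rotation":[0,0,0],"grip":0.9},{"dp":[-2.8,5.2,-1.5],"rotation":[0,0,0],"grip":0.9},{"dp":[-3,6,-1.5],"rotation":[0,0,0],"grip":0.9},{"dp":[-3,6,-1.5],"rotation":[0,0,0],"grip":0.9},{"dp":[-3,6,-1.5],"rotation":[0,0,0],"grip":0.9}]'; python3 -c "
from h import *
st();d=shot('wrist','w18.png');I=d['pixels'].astype(int);R,G,B=I[...,0],I[...,1],I[...,2]
import pickle;pickle.dump(d,open('wf.pkl','wb'))
shot('top','t18.png')"
```

```text
time: 26.6
eef_pos: [0.5512, 0.0541, 0.2287]
tool_rot: [-180.0, 0.1, -0.1]
force: [-0.9, -0.5, 1.2]
width: 0.0767
t 26.6 p [0.5512 0.0541 0.2287] rpy [-1.7997e+02  9.0000e-02 -8.0000e-02] F [-0.91 -0.5   1.19] M [-0.   -0.04 -0.01] w 0.0767
```

View pics/w18.png

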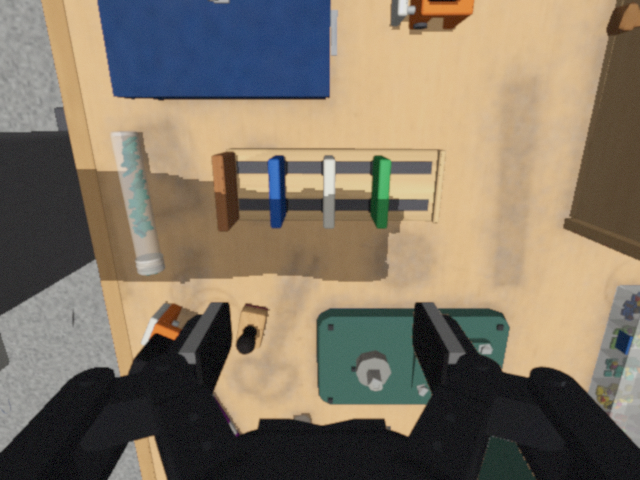

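```bash
python3 -c "
from h import *
import pickle;d=pickle.load(open('wf.pkl','rb'))
im=d['pixels'][145:240,205:405,::-1];cv2.imwrite('pics/w19.png',cv2.resize(im,None,fx=4,fy=4,interpolation=cv2.INTER_CUBIC))"
```

```text
(no output)
```

View pics/w19.png

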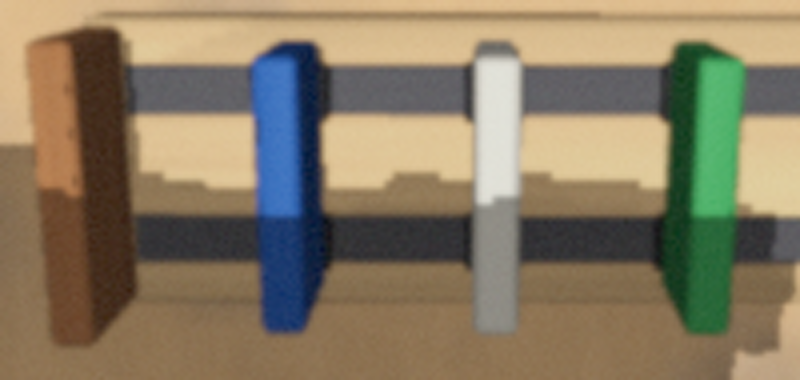

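```bash
python3 -c "
from h import *
st();robot.hand_in()"
```

```text
t 26.7 p [0.5518 0.0551 0.2289] rpy [-1.7997e+02  6.0000e-02  4.0000e-02] F [-0.55  0.76  1.38] M [-0.04  0.01  0.03] w 0.0769
the job is handed in; nothing more can be done
```

I set all three dividers with the left-hand gauge and handed the job in at about 26.7 s of the 72 s allowed. The hand-in reports no verdict, so success is judged only from my own checks.

**What I did:** I gripped the gauge by its handle and drew up blue, then white, then green. At each one the nose bore for at least half a second, with a total pull of about 6.5 to 8 N. Sliding alone takes about 5 N, so the nose pressed with roughly 2 to 3 N. I then stood the gauge on the table behind the cash box, about 0.16 m left of the rack's centre line, and released it.

**Last checks:**
- **Gaps:** in the final wrist picture the three gaps measured 174, 175 and 174 pixels in a 4x enlarged crop. The tool moved 46.3 mm between the first and second bearing positions and 46.3 mm between the second and third. Both point to equal gaps of about 36 mm.
- **Gauge:** the pictures show it upright, released and clear of the rack.
- **Other objects:** the tin, tube and stamp look undisturbed by eye; I did not measure them.

One reading disagreed slightly: the first gap worked out to about 35.4 mm from the camera position of the end plate, against 36.3 mm from the tool. That is within the roughly 2 mm calibration of the cameras.

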